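# Load a sign blank from the magazine into the guillotine trimmer

## Task

Draw the bottom red blank out of the magazine, leaving the others stacked in it, and lay it flat on the trimmer's bed under the raised hold-down bar, one long edge snug along the fence and its end sticking out about 15 mm past the cutting edge. Then press the hold-down bar down until it rests on the blank and let go. Do not shift the note pad or the stapler.

Things in the scene. Friction and masses are not known exactly. Their poses are not given: they have to be found in the camera images.
- trimmer: Fixed guillotine paper trimmer; stands left or right. Origin on the desk under the middle of its bed; x points across the bed to the cutting edge, y along that edge towards the fence, z up. Grey bed 260 (x) by 320 (y), its flat top 42 above the desk. Guide posts of the hold-down bar, 10 thick, stand at x=+113, y=-148 and +150, up to 66 above the bed (lengths in mm)
- cut_edge (a point): middle of the cutting edge, on top of the bed's straight far side (x=+130 of the trimmer). Axes as the trimmer's (lengths in mm)
- fence (a point): a point on the fence's straight inner face (y=+135 of the trimmer), at bed height, x=0. Fence: aluminium rule along the trimmer's x from x=-130 to +90, 22 wide, 8 high above the bed. Axes as the trimmer's (lengths in mm)
- blade_end (a point): end of the handle of the blade arm, which is fixed, latched up. The arm lies in the upright plane x=+137 of the trimmer (up to 28 thick, just beyond the cutting edge) and runs straight down from here, at 70 degrees to the desk, to its pivot at y=+174, z=55. Keep the gripper clear of it by leaning the tool back towards the trimmer's -x (lengths in mm)
- hold_down (a joint): aluminium bar over the bed along the trimmer's y, 22 wide (x=+102 to +124), 10 thick. It slides straight down: 0 = fully up (underside 40 above the bed), 0.040 m = on the bare bed, about 0.034 m when it rests on a 6 mm blank. It starts up and stays where it is left (friction 7 N, weight 3 N: about 4 N moves it down) (lengths in mm)
- press_pad (a point): centre of the top of the red round palm pad (30 across, 12 high) on the hold-down bar, at y=-30 of the trimmer; moves with it; 62 above the bed when the bar is fully up. Axes as the trimmer's (lengths in mm)
- magazine: Fixed grey bottom-feed magazine; stands left or right. Blanks come out along its -x; y across, z up. Hopper centre at x=+170, y=0: floor 50 above the desk, inside 134 (x) by 60 (y), outside 66 wide, corner angles up to z=170. Foot plate 110 wide, 6 high, x=+90 to +250 (lengths in mm)
- slot (a point): bottom middle of the exit slot, at floor height, on the outer face of the front gate (x=+100, z=50 of the magazine). The slot is 9 high and passes one blank. The front rises 120 above it: a gripper coming straight down on the blank's end hits it, so lean the tool back towards -x by 25 to 40 degrees. Under the protruding end it is free down to the foot plate. Axes as the magazine's (lengths in mm)
- next_blank_c (a point): centre (half-way up) of the bottom red blank: rigid foam plastic, 130 (its x) by 56 (its y) by 6 thick, 30 g. It starts flat on the magazine's floor under the stack, aligned with it, pushed forward so that its end sticks 32 to 41 out of the gate. Pulled level along the magazine's -x it comes out against a few N of friction (lengths in mm)
- next_blank: the same bottom blank; origin at the centre of its underside, x along its length, z up (lengths in mm)
- blank1: red blank number 1 above the bottom one in the magazine, 130 x 56 x 6; origin at the centre of its underside (lengths in mm)
- blank2: red blank number 2 above the bottom one in the magazine, 130 x 56 x 6; origin at the centre of its underside (lengths in mm)
- blank3: red blank number 3 above the bottom one in the magazine, 130 x 56 x 6; origin at the centre of its underside (lengths in mm)
- blank4: red blank number 4 above the bottom one in the magazine, 130 x 56 x 6; origin at the centre of its underside (lengths in mm)
- blank5: red blank number 5 above the bottom one in the magazine, 130 x 56 x 6; origin at the centre of its underside (lengths in mm)
- follower: dark steel weight with a knob, 100 x 50, 45 high, 150 g, lying on top of the stack in the magazine (lengths in mm)
- note_pad: yellow block of sticky notes, 76 x 76 x 14, lying on the trimmer's bed near the robot; bystander, origin at its underside (lengths in mm)
- stapler: black and blue desk stapler, 130 long, 34 wide, about 60 high, beyond the cutting edge; bystander, origin at its underside (lengths in mm)
Things that resemble listed ones, but are neither listed nor needed, are in the scene too. Leave any pink or yellow look-alike of the next_blank alone.

How it is judged:
By the outcome, as a careful person would: the job done as asked, in the order asked, and still so for the second after the job is handed in, with the robot touching nothing.
It also fails if it takes over 61 s, if anything falls off the work surface, if the arm or the gripper's body presses on something with over 40 N, if the wrist force passes 120 N, or if a joint passes its speed limit or range.

## Robot

A 7-joint arm with a two-finger parallel gripper is mounted at the origin on the work surface. World frame = base frame: x ahead of the robot, y to its left, z up, the work surface at z = 0. Lengths are in m, angles in rad, forces in N, time in s.
With the tool pointing down it reaches from about 0.4 to 0.875 m from the base axis. Payload 19.3 kg.
Tool frame: the origin (TCP) lies at the very end of the fingers, on their centre line; the grasp point (between the pads) lies 19 mm behind it; z points along the fingers, y is the direction in which the jaws open and shut (so a half turn about z gives the same grasp; the last joint's range is limited). The gripper opens to 85 mm and grips with 20 to 120 N. Pads are 22 mm wide; open, the fingers measure 114 mm over their backs; the gripper's body (76 mm by 85 mm) begins 54 mm behind the grasp point. The pads swing forward as they close: fully open they stand 13 mm farther back than shut.
Start: joints at [1.238, 0.521, -0.036, 1.599, 0.021, 1.021, -0.113], TCP at [0.162, -0.604, 0.231] pointing down, gripper open.
Joint ranges: [-2.91, 2.91], [-0.3, 2.13], [-1.5, 1.42], [0.17, 2.43], [-1.26, 4.41], [0.16, 1.93], [-2.52, 2.52]. Speed limits (rad/s): [1.89, 1.89, 2.39, 2.39, 3.01, 3.01, 3.01].

## Interface

Orientations are given as [roll, pitch, yaw] about the fixed x, y, z axes, in that order (R = Rz(yaw) Ry(pitch) Rx(roll)).
In Python, from workcell import bot, grab_frame, calibration, workorder gives the robot as it stands.
- The arm moves only by the tool move_arm, never from a script. Its arguments are lists of equal length, an entry for each row: "jaw": the closure in counts, from 0 (fully open) to 255 (shut); "dp": the shift along the tool's x, y, z in units of 800 mm (1.0 is 800 mm), a list of three; "rotation": the turn, a rotation vector about the tool's x, y, z in units of pi rad (1.0 is pi rad), a list of three. In form: {"jaw": [jaw, ...], "dp": [[dx, dy, dz], ...], "rotation": [[rx, ry, rz], ...]}. A call has 1 to 10 rows; each row shifts and turns the commanded pose from where the row before left it, along the tool's axes as they then stand; what a row does not reach is not made up. A row lasts 1/8 s, in which the tool goes at most 62.5 mm and 10.7 degrees, less where a joint would pass 70% of its speed; a pose out of reach is approached as far as the arm can. A call with a number of a shift or a turn outside -1 to 1 is refused whole. A call with a gripper value outside its range is refused whole. The fingers move at their own pace and stop on an object; "squeeze" is the grip in N (left out, the last holds). Time passes only in rows, so rows that do not move let the fingers close. It gives the time, the measured TCP pose, the force and the opening at its end, in the units of the state.
- bot.observe(): the state, without advancing time (a new reading comes with each control period).
- grab_frame(name): name is "scene" or "side" or "wrist"; returns the picture (480x640x3 uint8, blue, green, red); there is no depth.
- calibration(name): a dict with "camera_matrix" (3x3 intrinsics, pixels), "T" (4x4, takes a point from camera to world coordinates). Camera axes: x right, y down, z forward; pixel columns grow to the right and rows downward; lengths in m; the calibration is good to about 2 mm. A picture is of the moment at which its call begins: read the wrist's pose just before it. calibration takes no time and is no camera call; for the wrist camera it gives the pose at the moment of the call.
- workorder.job_done(): hands the job in, once; it reports no verdict.
The state is a dict: "clock": time; "qpos": joint angles; "qd": joint speeds; "joint_efforts": joint torques, N m; "position": TCP position; "tool_rot": TCP orientation; "force": force on the tool from outside, world axes, zero at the start; "moment": the same for the moment, N m; "grip_width": finger opening in m.
Only numpy, scipy, OpenCV 4.12 (cv2) and the standard library are available. Lean on these libraries where they do the work, as an engineer would, in place of code of your own. Each camera call takes 0.05 s, during which the arm holds its last target. There are 200 camera calls.

## Working session

There is one attempt and no reset: what is moved stays moved. The work goes in short steps, Python scripts to look and compute and a tool call to move; the robot and the scene stay as the last step left them, time stands still between calls to the robot, and variables do not carry over. Pictures are saved under pics/ and viewed, about 8 in all and at most 12, crops included, and the job is handed in when it is done.

Besides the shell and the picture viewer there is one more tool, called after ">>>" as name(argument=value, ...), one argument or row to a line, values as JSON. move_arm: Moves the arm, as the interface text tells. Shifts and turns lie within -1 to 1; 1 stands for 800 mm of shift or pi rad of turn. Its arguments: {"type":"object","properties":{"jaw":{"type":"array","items":{"type":"number"}},"dp":{"type":"array","items":{"type":"array","items":{"type":"number","minimum":-1,"maximum":1}}},"rotation":{"type":"array","items":{"type":"array","items":{"type":"number","minimum":-1,"maximum":1}}},"squeeze":{"type":"number"}},"required":["jaw","dp","rotation"]}

```bash
mkdir -p pics; ls; python3 - <<'E'
from workcell import bot, grab_frame, calibration
import cv2,numpy as np
print(bot.observe())
for n in("scene","side"):
    cv2.imwrite(f"pics/{n}0.png",grab_frame(n)); c=calibration(n); print(n,np.round(c["camera_matrix"],1).tolist(),np.round(c["T"],3).tolist())
E
```

```text
pics
{'clock': 0.0, 'qpos': array([ 1.23778983,  0.52201077, -0.03632604,  1.59999303,  0.02118477,
        1.02108736, -0.11280163]), 'qd': array([ 1.00123985e-03, -4.84254147e-04,  5.37175398e-05,  3.22286397e-04,
        3.07437745e-04,  2.50656265e-04, -3.55571059e-04]), 'joint_efforts': array([ 2.86209715e-04, -9.27106619e+01,  1.97950311e+00, -3.69932020e+01,
        1.77148153e-02,  8.13624880e-03,  5.60640933e-05]), 'position': array([ 0.16225285, -0.60323155,  0.23073312]), 'tool_rot': array([-3.14048051e+00,  6.66276981e-05,  2.62785516e-01]), 'force': array([ 1.29347335,  0.49069269, -0.35928274]), 'moment': array([ 0.04126549,  0.01747442, -0.02824144]), 'grip_width': 0.08518666774302401}
scene [[524.3, 0.0, 324.6], [0.0, 524.3, 240.2], [0.0, 0.0, 1.0]] [[-0.452, 0.709, -0.541, 1.166], [0.892, 0.367, -0.264, 0.25], [0.012, -0.602, -0.799, 1.056], [0.0, 0.0, 0.0, 1.0]]
side [[539.3, 0.0, 311.2], [0.0, 539.3, 238.0], [0.0, 0.0, 1.0]] [[-0.999, -0.037, 0.039, 0.557], [-0.054, 0.64, -0.767, 0.8], [0.003, -0.768, -0.641, 0.909], [0.0, 0.0, 0.0, 1.0]]
```

View pics/scene0.png

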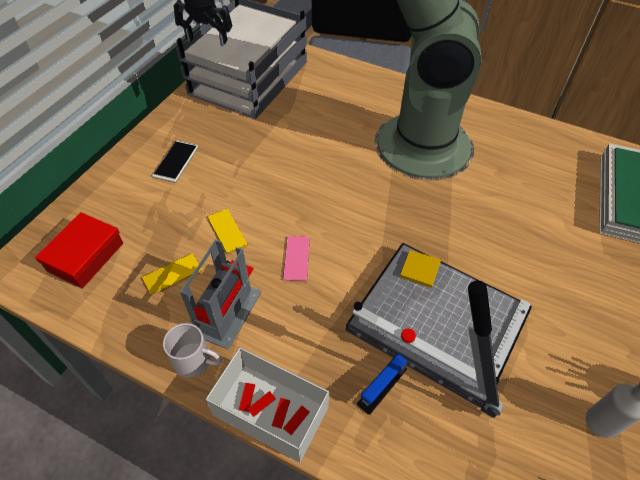

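View pics/side0.png

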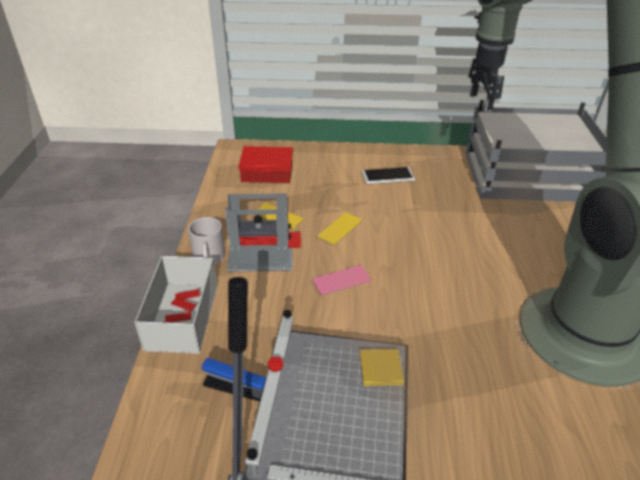

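```bash
python3 - <<'E'
import cv2,numpy as np
s=cv2.imread("pics/scene0.png"); d=cv2.imread("pics/side0.png")
a=cv2.resize(s[235:425,335:540],None,fx=3.1,fy=3.1,interpolation=cv2.INTER_CUBIC); cv2.imwrite("pics/a.png",a)
b=cv2.resize(s[205:355,130:320],(760,600),interpolation=cv2.INTER_CUBIC)
c=cv2.resize(d[180:280,210:350],(560,400),interpolation=cv2.INTER_CUBIC)
b=cv2.resize(s[225:355,160:280],(480,520),interpolation=cv2.INTER_CUBIC)
o=np.zeros((520,800,3),np.uint8);o[:,:480]=b
c=cv2.resize(d[185:280,220:310],(320,338),interpolation=cv2.INTER_CUBIC);o[:338,480:]=c
cv2.imwrite("pics/b.png",o)
E
```

```text
(no output)
```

View pics/a.png

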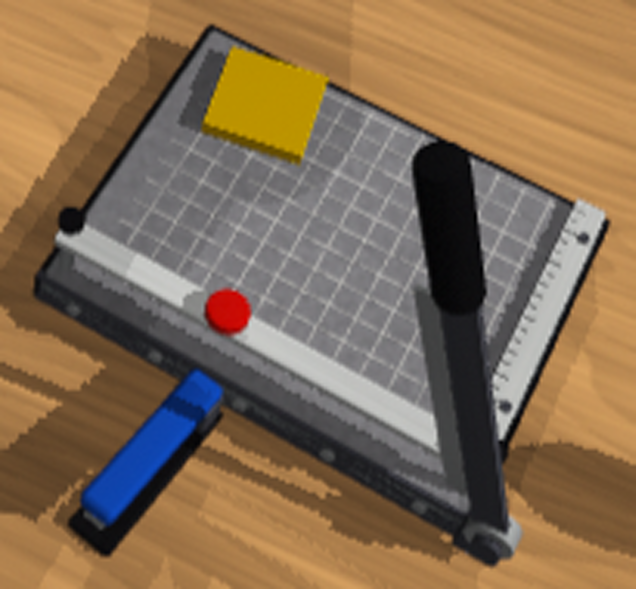

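View pics/b.png

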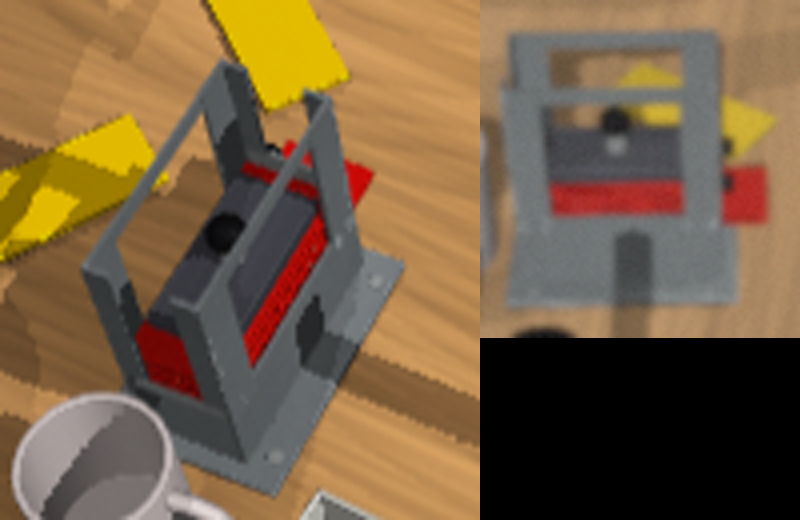

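```bash
cat > h.py <<'E'
import numpy as np,cv2
from workcell import bot, grab_frame, calibration
from scipy.spatial.transform import Rotation as Rt
def cast(c,uv,z):
    K=np.array(c["camera_matrix"]);T=np.array(c["T"])
    d=T[:3,:3]@np.linalg.solve(K,[uv[0],uv[1],1]);o=T[:3,3]
    return o+d*(z-o[2])/d[2]
def proj(c,p):
    K=np.array(c["camera_matrix"]);T=np.array(c["T"])
    q=K@(T[:3,:3].T@(np.array(p)-T[:3,3]));return q[:2]/q[2]
E
python3 - <<'E'
from h import *
c=calibration("scene")
A=lambda x,y,z:cast(c,(335+x/3.1,235+y/3.1),z)
B=lambda x,y,z:cast(c,(160+x/4,225+y/4),z)
for n,p in dict(nl=A(211,30,.042),fl=A(37,282,.042),nr=A(607,222,.05),rulernear=A(576,203,.05),pad=A(228,308,.104),blade_top=A(440,148,.3),barL=A(60,232,.092),barR=A(442,437,.092),pad_near=A(232,50,.056),padR=A(328,76,.056),padfar=A(302,152,.056)).items(): print(n,np.round(p,4))
for p in[(228,62),(320,95),(88,268),(180,303)]: print(np.round(B(*p,.17),4))
for p in[(405,263),(275,495)]:print('foot',np.round(B(*p,.006),4))
print('end',np.round(B(375,173,.056),4))
E
```

```text
nl [0.4038 0.0895 0.042 ]
fl [0.6632 0.0628 0.042 ]
nr [0.4386 0.4046 0.05  ]
rulernear [0.4333 0.381  0.05  ]
pad [0.6543 0.1923 0.104 ]
blade_top [0.615  0.2727 0.3   ]
barL [0.6468 0.0697 0.092 ]
barR [0.6697 0.343  0.092 ]
pad_near [0.4246 0.113  0.056 ]
padR [0.4139 0.186  0.056 ]
padfar [0.4868 0.1916 0.056 ]
[ 0.6704 -0.2435  0.17  ]
[ 0.6664 -0.1889  0.17  ]
[ 0.8075 -0.2333  0.17  ]
[ 0.8033 -0.182   0.17  ]
foot [ 0.654 -0.161  0.006]
foot [ 0.812  -0.1478  0.006 ]
end [ 0.6346 -0.1878  0.056 ]
```

```bash
cat >> h.py <<'E'
def ori(psi,a,extra=0): # tool x along psi (deg), leaned back a deg
    return Rt.from_euler('z',psi,True)*Rt.from_euler('x',180,True)*Rt.from_euler('y',a,True)
def cur():
    s=bot.observe();return np.array(s["position"]),Rt.from_euler('xyz',s["tool_rot"]),s
def plan(p1,R1,start=None,n=None):
    p,R=start if start else cur()[:2]
    p1=np.array(p1);rv=(R.inv()*R1).as_rotvec();D=p1-p
    if n is None:n=int(max(np.ceil(np.linalg.norm(D)/.058),np.ceil(np.degrees(np.linalg.norm(rv))/10)))
    dp=[];r=R
    for i in range(n):
        dp.append((np.round(r.inv().apply(D/n)/.8,4)).tolist());r=r*Rt.from_rotvec(rv/n)
    print(n,"dp",dp,"\nrot",[np.round(rv/n/np.pi,4).tolist()]*n)
    return p1,R1
E
python3 - <<'E'
from h import *
p,R,s=cur();c=calibration("wrist");T=np.array(c["T"]);print(np.round(c["camera_matrix"],1).tolist(),np.round(R.inv().apply(T[:3,3]-p),3),np.round(R.inv().as_matrix()@T[:3,:3],3).tolist())
plan([.50,-.235,.22],ori(4.5,30))
E
```

```text
[[391.9, 0.0, 316.2], [0.0, 391.9, 243.2], [0.0, 0.0, 1.0]] [ 0.073  0.001 -0.142] [[-0.0, -0.957, -0.289], [1.0, -0.0, -0.0], [0.0, -0.289, 0.957]]
9 dp [[0.0586, -0.0372, 0.0015], [0.0576, -0.0384, 0.0047], [0.0565, -0.0396, 0.0078], [0.0552, -0.0407, 0.0108], [0.0536, -0.0419, 0.0138], [0.0519, -0.043, 0.0166], [0.05, -0.0441, 0.0193], [0.0479, -0.0452, 0.0219], [0.0456, -0.0463, 0.0244]] 
rot [[-0.0017, 0.0185, 0.0064], [-0.0017, 0.0185, 0.0064], [-0.0017, 0.0185, 0.0064], [-0.0017, 0.0185, 0.0064], [-0.0017, 0.0185, 0.0064], [-0.0017, 0.0185, 0.0064], [-0.0017, 0.0185, 0.0064], [-0.0017, 0.0185, 0.0064], [-0.0017, 0.0185, 0.0064]]
```

>>> move_arm(
  jaw=[0,0,0,0,0,0,0,0,0,0],
  dp=[
    [0.0586,-0.0372,0],
    [0.0576,-0.0384,0.003],
    [0.0565,-0.0396,0.006],
    [0.0552,-0.0407,0.009],
    [0.0536,-0.0419,0.012],
    [0.0519,-0.043,0.0145],
    [0.05,-0.0441,0.017],
    [0.0479,-0.0452,0.02],
    [0.0456,-0.0463,0.0225],
    [0.045,0,0.025],
  ],
  rotation=[
    [-0.0017,0.0185,0.0064],
    [-0.0017,0.0185,0.0064],
    [-0.0017,0.0185,0.0064],
    [-0.0017,0.0185,0.0064],
    [-0.0017,0.0185,0.0064],
    [-0.0017,0.0185,0.0064],
    [-0.0017,0.0185,0.0064],
    [-0.0017,0.0185,0.0064],
    [-0.0017,0.0185,0.0064],
    [0,0,0],
  ],
)

```text
clock: 1.35
position: [0.538, -0.2302, 0.2338]
tool_rot: [-3.139, -0.524, 0.078]
force: [-0.2, -1.0, 0.6]
grip_width: 0.0855
```

```bash
python3 - <<'E'
from h import *
import json
c=calibration("wrist");im=grab_frame("wrist");cv2.imwrite("pics/w1.png",im)
np.savez("pics/w1.npz",camera_matrix=c["camera_matrix"],T=c["T"])
print(cur()[2]["clock"])
E
```

```text
1.4
```

View pics/w1.png

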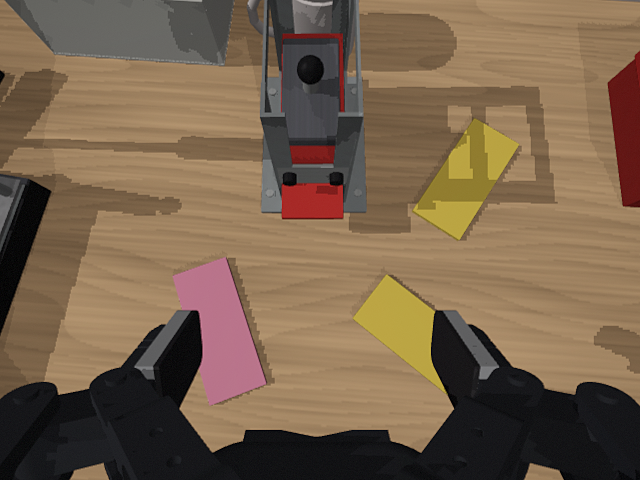

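```bash
python3 - <<'E'
from h import *
c=np.load("pics/w1.npz");im=cv2.imread("pics/w1.png")
for u in range(284,344,8): print([tuple(im[v,u]) [2] for v in range(206,223)],u)
for v in (195,205,212): print(v,[int(x) for x in im[v,278:288,2]],[int(x) for x in im[v,338:350,2]])
for uv in[(283,219),(343.5,218)]:print('bottom front',np.round(cast(c,uv,.050),4))
for uv in[(283,211),(343,211)]:print('top front',np.round(cast(c,uv,.056),4))
for uv in[(262,212),(366,212)]:print('foot',np.round(cast(c,uv,.006),4))
for uv in[(260,116),(363,116)]:print('gate top?',np.round(cast(c,uv,.170),4))
print('knob-ish slot line',np.round(cast(c,(316,184),.059),4))
E
```

```text
[np.uint8(166), np.uint8(167), np.uint8(166), np.uint8(167), np.uint8(167), np.uint8(167), np.uint8(166), np.uint8(167), np.uint8(167), np.uint8(168), np.uint8(171), np.uint8(150), np.uint8(84), np.uint8(134), np.uint8(165), np.uint8(151), np.uint8(149)] 284
[np.uint8(166), np.uint8(166), np.uint8(167), np.uint8(167), np.uint8(167), np.uint8(167), np.uint8(166), np.uint8(166), np.uint8(167), np.uint8(167), np.uint8(170), np.uint8(150), np.uint8(83), np.uint8(134), np.uint8(168), np.uint8(161), np.uint8(158)] 292
[np.uint8(166), np.uint8(167), np.uint8(166), np.uint8(166), np.uint8(167), np.uint8(167), np.uint8(166), np.uint8(167), np.uint8(166), np.uint8(168), np.uint8(170), np.uint8(148), np.uint8(84), np.uint8(134), np.uint8(168), np.uint8(161), np.uint8(159)] 300
[np.uint8(166), np.uint8(166), np.uint8(167), np.uint8(166), np.uint8(167), np.uint8(166), np.uint8(166), np.uint8(167), np.uint8(167), np.uint8(168), np.uint8(170), np.uint8(148), np.uint8(84), np.uint8(133), np.uint8(168), np.uint8(160), np.uint8(158)] 308
[np.uint8(167), np.uint8(166), np.uint8(166), np.uint8(167), np.
[... 921 characters left out ...]
, np.uint8(165), np.uint8(160), np.uint8(155)] 340
195 [122, 118, 75, 87, 169, 169, 167, 167, 166, 167] [169, 166, 166, 174, 169, 35, 55, 59, 66, 87, 91, 89]
205 [120, 121, 117, 134, 174, 167, 167, 167, 167, 166] [167, 167, 167, 173, 169, 77, 87, 89, 89, 89, 88, 88]
212 [60, 60, 54, 99, 176, 169, 166, 167, 166, 166] [166, 166, 167, 171, 166, 95, 96, 97, 97, 98, 96, 94]
bottom front [ 0.6312 -0.1936  0.05  ]
bottom front [ 0.6365 -0.2486  0.05  ]
top front [ 0.637  -0.1935  0.056 ]
top front [ 0.6412 -0.2474  0.056 ]
foot [ 0.65   -0.1661  0.006 ]
foot [ 0.6584 -0.2734  0.006 ]
gate top? [ 0.6626 -0.186   0.17  ]
gate top? [ 0.6676 -0.2511  0.17  ]
knob-ish slot line [ 0.6639 -0.2212  0.059 ]
```

```bash
python3 - <<'E'
from h import *
R=ori(4.5,35);T=np.array([.654,-.2195,.0415]);d=R.apply([0,0,1])
s=plan(T-.1*d,R);plan(T,R,s)
E
```

```text
3 dp [[-0.004, -0.0007, 0.0514], [-0.0054, -0.0007, 0.0512], [-0.0069, -0.0007, 0.0511]] 
rot [[-0.0002, 0.0089, 0.0002], [-0.0002, 0.0089, 0.0002], [-0.0002, 0.0089, 0.0002]]
2 dp [[0.0, 0.0, 0.0625], [0.0, 0.0, 0.0625]] 
rot [[0.0, 0.0, 0.0], [0.0, 0.0, 0.0]]
```

>>> move_arm(
  jaw=[0,0,0,0,0,0,0,0],
  dp=[
    [-0.004,-0.0007,0.0514],
    [-0.0054,-0.0007,0.0512],
    [-0.0069,-0.0007,0.0511],
    [0,0,0.035],
    [0,0,0.035],
    [0,0,0.03],
    [0,0,0.025],
    [0,0,0],
  ],
  rotation=[
    [0,0.0089,0],
    [0,0.0089,0],
    [0,0.0089,0],
    [0,0,0],
    [0,0,0],
    [0,0,0],
    [0,0,0],
    [0,0,0],
  ],
)

```text
clock: 2.4
position: [0.6337, -0.2246, 0.0971]
tool_rot: [-3.096, -0.554, 0.077]
force: [-0.3, -0.3, -1.3]
grip_width: 0.0855
```

```bash
python3 - <<'E'
from h import *
c=calibration("wrist");im=grab_frame("wrist");cv2.imwrite("pics/w2.png",im)
E
```

```text
(no output)
```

View pics/w2.png

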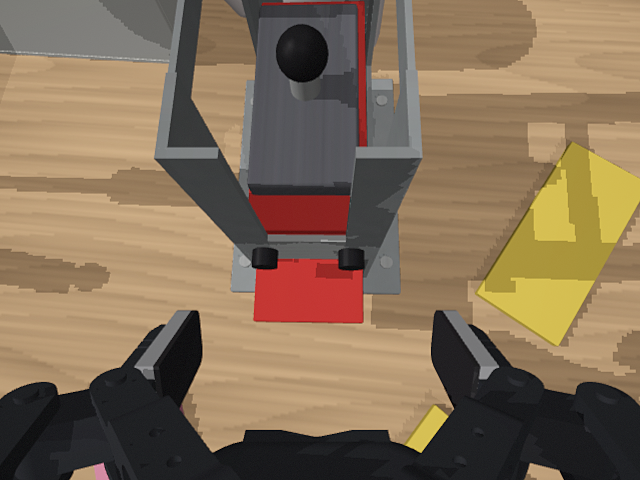

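```bash
python3 - <<'E'
from h import *
s=cur()[2];print(np.round(s["qpos"],3),np.round(s["qd"],3),s["position"],s["tool_rot"])
E
```

```text
[ 0.552  0.65  -0.223  1.977 -1.263  0.162  0.146] [ 0.01  -0.025 -0.001  0.012 -0.     0.001 -0.001] [ 0.63335465 -0.22486146  0.09778473] [-3.09644738 -0.55430971  0.07648286]
```

>>> move_arm(
  jaw=[0,0,0],
  dp=[
    [0,0,-0.07],
    [0,0,-0.07],
    [0,0,-0.07],
  ],
  rotation=[
    [0,-0.02,0],
    [0,-0.02,0],
    [0,-0.02,0],
  ],
)

```text
clock: 2.82
position: [0.5719, -0.2357, 0.2096]
tool_rot: [-3.104, -0.409, 0.094]
force: [2.1, 1.3, 0.8]
grip_width: 0.085
```

```bash
cat > log.py <<'E'
from h import *
s=cur()[2]
open("log.txt","a").write(" ".join(f"{x:.5f}" for x in [*s["qpos"],*s["position"],*s["tool_rot"]])+"\n");print(s["clock"],np.round(s["qpos"],3),np.round(s["position"],4),np.round(s["tool_rot"],4))
E
cat > log.txt <<'E'
1.23778983 0.52201077 -0.03632604 1.59999303 0.02118477 1.02108736 -0.11280163 0.16225285 -0.60323155 0.23073312 -3.14048051 0.0000666 0.2627855
0.552 0.65 -0.223 1.977 -1.263 0.162 0.146 0.63335465 -0.22486146 0.09778473 -3.09644738 -0.55430971 0.07648286
E
python3 log.py; python3 - <<'E'
import numpy as np, itertools
from scipy.spatial.transform import Rotation as Rt
D=np.loadtxt("log.txt");res=[]
for s in itertools.product([1,-1],repeat=7):
    R0=[]
    for r in D:
        R=Rt.from_euler('ZYZYZYZ',np.array(s)*r[:7]);R0.append(R.inv()*Rt.from_euler('xyz',r[10:]))
    e=max((R0[0].inv()*R0[i]).magnitude() for i in range(1,len(D)))
    res.append((e,s,R0[0].as_euler('xyz',True).round(1)))
res.sort(key=lambda t:t[0])
for r in res[:5]:print(r)
E
```

```text
2.825 [ 0.121  0.439  0.391  1.954 -0.796  0.581 -0.383] [ 0.5719 -0.2357  0.2096] [-3.1036 -0.4089  0.0936]Traceback (most recent call last):
  File "<stdin>", line 7, in <module>
  File "scipy/spatial/transform/_rotation.pyx", line 1413, in scipy.spatial.transform._rotation.Rotation.from_euler
ValueError: Expected axis specification to be a non-empty string of upto 3 characters, got ZYZYZYZ
```

```bash
cat > fk.py <<'E'
import numpy as np, itertools
from scipy.spatial.transform import Rotation as Rt
def chain(q,s,c=0):
    Rs=[Rt.from_euler('z',c,True)]
    for i in range(7): Rs.append(Rs[-1]*Rt.from_euler('zyzyzyz'[i],s[i]*q[i]))
    return Rs
E
python3 - <<'E'
from fk import *
D=np.loadtxt("log.txt");res=[]
for s in itertools.product([1,-1],repeat=7):
  for c in(0,90):
    R0=[chain(r[:7],s,c)[-1].inv()*Rt.from_euler('xyz',r[10:]) for r in D]
    e=max((R0[0].inv()*R0[i]).magnitude() for i in range(1,len(D)))
    res.append((e,s,c,R0[0].as_euler('xyz',True).round(1)))
res.sort(key=lambda t:t[0])
for r in res[:6]:print(r)
s,c,R0=res[0][1:]
# position: p = z*d1 + R3*(a,0,L1)... linear LSQ
A=[];b=[]
for r in D:
    Rs=chain(r[:7],s,c)
    ex,ez=np.eye(3)[0],np.eye(3)[2]
    cols=[ez,Rs[2].apply(ez),Rs[3].apply(ex),Rs[4].apply(ez),Rs[5].apply(ex),Rs[6].apply(ez),Rs[6].apply(ex)]
    A.append(np.array(cols).T);b.append(r[7:10])
A=np.vstack(A);b=np.hstack(b);x,*_=np.linalg.lstsq(A,b,rcond=None);print(np.round(x,4),np.round(A@x-b,4),np.linalg.svd(A)[1])
E
```

```text
(0.0006120271237665438, (-1, 1, -1, 1, -1, 1, -1), 0, array([-0.,  0., 90.]))
(0.4295200919503788, (1, 1, 1, 1, 1, 1, 1), 0, array([ 1.000e-01,  0.000e+00, -1.201e+02]))
(0.5409957970879244, (-1, 1, -1, 1, -1, 1, 1), 0, array([ -0. ,   0. , 102.9]))
(0.6571761925990385, (1, 1, 1, 1, 1, 1, 1), 90, array([  0.1,  -0.1, -30.1]))
(0.7756848540688985, (1, 1, -1, 1, 1, 1, 1), 0, array([  -1. ,    1.8, -116.5]))
(0.780851560468891, (-1, -1, -1, -1, -1, -1, -1), 90, array([ 1.0e-01, -1.0e-01, -1.8e+02]))
[ 0.2959  0.4742  0.0836  0.3225 -0.04    0.3004 -0.0182] [ 0.0567  0.0205 -0.0006 -0.0077 -0.0004 -0.0063  0.0096  0.0091  0.0069] [3.36245921 2.79117174 1.23829313 0.428316   0.39655578 0.15957473
 0.06069052]
```

>>> move_arm(
  jaw=[0,0,0],
  dp=[
    [-0.06,0,-0.02],
    [-0.06,0,-0.02],
    [-0.06,0,-0.02],
  ],
  rotation=[
    [0,-0.045,0.03],
    [0,-0.045,0.03],
    [0,-0.045,0.03],
  ],
)

```text
clock: 3.2
position: [0.4215, -0.2395, 0.2178]
tool_rot: [-3.054, 0.035, -0.167]
force: [-0.8, 1.6, -1.0]
grip_width: 0.0855
```

```bash
python3 log.py
```

```text
3.2 [-0.088  0.438  0.716  1.951 -0.426  0.968 -0.886] [ 0.4215 -0.2395  0.2178] [-3.0542  0.0355 -0.1668]
```

>>> move_arm(
  jaw=[0,0,0],
  dp=[
    [0,0.05,0.03],
    [0,0.05,0.03],
    [0,0.05,0.02],
  ],
  rotation=[
    [0,0,0.05],
    [0,0,0.05],
    [0,0,0.05],
  ],
)

```text
clock: 3.58
position: [0.3843, -0.3469, 0.1429]
tool_rot: [-3.077, 0.068, -0.639]
force: [0.3, 0.3, 0.0]
grip_width: 0.0855
```

```bash
python3 log.py
```

```text
3.575 [ 0.144  0.642  0.749  1.928 -0.62   0.9   -0.973] [ 0.3843 -0.3469  0.1429] [-3.0772  0.0677 -0.6387]
```

>>> move_arm(
  jaw=[0,0,0],
  dp=[
    [0,0,-0.06],
    [0,0,-0.06],
    [0,0,-0.06],
  ],
  rotation=[
    [0.04,0,0.04],
    [0.04,0,0.04],
    [0.04,0,0.04],
  ],
)

```text
clock: 3.95
position: [0.3749, -0.3726, 0.2864]
tool_rot: [-2.733, 0.156, -1.003]
force: [0.2, -0.5, 0.3]
grip_width: 0.0853
```

```bash
python3 log.py; cat >> fk.py <<'E'
S=(-1,1,-1,1,-1,1,-1);R0=Rt.from_euler('z',90,True)
ex,ey,ez=np.eye(3)
def cols(q):
    Rs=chain(q,S)
    return np.array([ez,Rs[1].apply(ex),Rs[1].apply(ey),Rs[2].apply(ez),Rs[2].apply(ex),Rs[3].apply(ex),Rs[3].apply(ey),Rs[4].apply(ez),Rs[4].apply(ex),Rs[5].apply(ex),Rs[5].apply(ey),Rs[6].apply(ez),Rs[6].apply(ex)]).T,Rs[7]*R0
def fit():
    D=np.loadtxt("log.txt");A=np.vstack([cols(r[:7])[0] for r in D]);b=D[:,7:10].ravel()
    x=np.linalg.solve(A.T@A+1e-7*np.eye(13),A.T@b);return x,A@x-b
E
python3 -c "
from fk import *
x,e=fit();print(x.round(4),abs(e).max())"
```

```text
3.95 [ 0.37   0.511  0.804  1.768 -0.768  1.338 -1.148] [ 0.3749 -0.3726  0.2864] [-2.7325  0.1559 -1.0035]
[ 3.201e-01 -2.000e-04 -2.110e-02  5.294e-01  4.000e-04 -4.000e-04
 -3.780e-02  4.208e-01 -4.000e-04  0.000e+00 -2.000e-04  3.277e-01
 -1.000e-04] 7.354795472636066e-05
```

```bash
cat >> fk.py <<'E'
from scipy.optimize import least_squares
X=np.array([.3201,0,-.0211,.5294,0,0,-.0378,.4208,0,0,0,.3277,0])
LO=np.array([-2.91,-.3,-1.5,.17,-1.26,.16,-2.52]);HI=np.array([2.91,2.13,1.42,2.43,4.41,1.93,2.52])
def fk(q):
    C,R=cols(q);return C@X,R
def ik(p,R,q0,m=.1,reg=.003):
    f=lambda q:(lambda t:np.r_[(t[0]-p)*10,(R.inv()*t[1]).as_rotvec()*3,reg*(q-q0)])(fk(q))
    r=least_squares(f,np.clip(q0,LO+m+.01,HI-m-.01),bounds=(LO+m,HI-m));t=fk(r.x)
    return r.x,np.linalg.norm(t[0]-p),(R.inv()*t[1]).magnitude()
E
cat > t.py <<'E'
from fk import *
from h import ori
rng=np.random.default_rng(0);qc=np.array([.37,.511,.804,1.768,-.768,1.338,-1.148])
g=np.array([.646,-.220,.053])
for a in(25,32,40):
  for fl in(0,1):
    R=ori(4.5,a)*Rt.from_euler('z',180*fl,True);p=g+.014*R.apply(ez);L=[]
    for k in range(25):
        q,e,w=ik(p,R,qc if k==0 else rng.uniform(LO,HI))
        if e<1e-3 and w<.01:L.append((abs(q-qc).max(),q.round(2).tolist()))
    L.sort();print(a,fl,len(L),*L[:4],sep="\n ")
E
python3 t.py
```

```text
25
 0
 8
 (np.float64(1.840927337305982), [0.73, 0.82, -0.59, 1.88, 1.07, 0.26, -2.12])
 (np.float64(1.8409943786068608), [0.73, 0.82, -0.59, 1.88, 1.07, 0.26, -2.12])
 (np.float64(1.8410486083217388), [0.73, 0.82, -0.59, 1.88, 1.07, 0.26, -2.12])
 (np.float64(2.22882028460339), [1.03, 1.05, -1.1, 1.86, 1.46, 0.66, -2.3])
25
 1
 12
 (np.float64(2.1729957623799523), [0.73, 0.82, -0.59, 1.88, 1.07, 0.26, 1.02])
 (np.float64(2.1730026811494545), [0.73, 0.82, -0.59, 1.88, 1.07, 0.26, 1.03])
 (np.float64(2.173063556733383), [0.73, 0.82, -0.59, 1.88, 1.07, 0.26, 1.03])
 (np.float64(2.1730816328617992), [0.73, 0.82, -0.59, 1.88, 1.07, 0.26, 1.03])
32
 0
 16
 (np.float64(2.523745928562482), [1.16, 1.21, -1.3, 1.93, 1.76, 0.78, -2.42])
 (np.float64(2.533540096202431), [1.17, 1.25, -1.34, 1.93, 1.77, 0.82, -2.4])
 (np.float64(2.5495846483155145), [1.19, 1.31, -1.4, 1.93, 1.78, 0.89, -2.37])
 (np.float64(2.5496093902579453), [1.19, 1.31, -1.4, 1.93, 1.78, 0.89, -2.37])
32
 1
 16
 (np.float64(2.5088065851707704), [0.93, 0.92, -0.84, 1.95, 1.74, 0.34, 0.49])
 (np.float64(2.530503988072113), [1.17, 1.24, -1.33, 1.93, 1.76, 0.81, 0.73])
 (np.float64(2.53890532735028), [0.88, 0.88, -0.76, 1.95, 1.77, 0.28, 0.42])
 (np.float64(2.549595185413585), [1.19, 1.31, -1.4, 1.93, 1.78, 0.89, 0.77])
40
 0
 13
 (np.float64(3.6795915317312167), [0.81, 0.86, -0.59, 2.03, 2.91, 0.27, 2.42])
 (np.float64(3.679593319856391), [0.81, 0.86, -0.59, 2.03, 2.91, 0.27, 2.42])
 (np.float64(4.028065038243368), [0.7, 0.82, -0.45, 2.03, 3.26, 0.27, 2.01])
 (np.float64(4.035371983630542), [0.7, 0.82, -0.44, 2.04, 3.27, 0.28, 2.0])
40
 1
 15
 (np.float64(2.775582205430206), [1.25, 1.36, -1.4, 2.01, 2.01, 0.82, 0.64])
 (np.float64(2.775590504804634), [1.25, 1.36, -1.4, 2.01, 2.01, 0.82, 0.64])
 (np.float64(2.7785713472927194), [1.24, 1.33, -1.37, 2.01, 2.01, 0.79, 0.62])
 (np.float64(2.799919031593072), [1.2, 1.23, -1.27, 2.01, 2.03, 0.68, 0.52])
```

```bash
cat >> fk.py <<'E'
def jac(q,h=1e-5):
    p,R=fk(q);J=np.zeros((6,7))
    for i in range(7):
        d=q.copy();d[i]+=h;a,b=fk(d);J[:3,i]=(a-p)/h;J[3:,i]=(b*R.inv()).as_rotvec()/h
    return J
def sim(q,rows,k=10,lam=1e-3,W=np.ones(7)):
    # rows: (dp,rot) tool-axis units
    q=np.array(q,float);p,R=fk(q);out=[q]
    for dp,rv in rows:
        p1=p+R.apply(np.array(dp)*.8);R1=R*Rt.from_rotvec(np.array(rv)*np.pi)
        for j in range(1,k+1):
            pt=p+(p1-p)*j/k;Rt_=R*Rt.from_rotvec(np.array(rv)*np.pi*j/k)
            for _ in range(2):
                a,b=fk(q);e=np.r_[pt-a,(Rt_*b.inv()).as_rotvec()];J=jac(q)
                q=np.clip(q+W*(J.T@np.linalg.solve(J@np.diag(W)@J.T+lam**2*np.eye(6),e)),LO,HI)
        p,R=p1,R1;out.append(q)
    return np.array(out)
E
python3 - <<'E'
from fk import *
D=np.loadtxt("log.txt")
mv=[([[0,0,-.07]]*3,[[0,-.02,0]]*3),([[-.06,0,-.02]]*3,[[0,-.045,.03]]*3),([[0,.05,.03],[0,.05,.03],[0,.05,.02]],[[0,0,.05]]*3),([[0,0,-.06]]*3,[[.04,0,.04]]*3)]
for i,(a,b) in enumerate(mv):
    o=sim(D[i+1,:7],list(zip(a,b)));print((o[-1]-D[i+1,:7]).round(3),'actual',(D[i+2,:7]-D[i+1,:7]).round(3))
E
```

```text
[-0.467 -0.27   0.663 -0.057  0.619  0.516 -0.68 ] actual [-0.431 -0.211  0.614 -0.023  0.467  0.419 -0.529]
[-0.208 -0.002  0.323 -0.004  0.372  0.387 -0.502] actual [-0.209 -0.001  0.325 -0.003  0.37   0.387 -0.502]
[ 0.23   0.2    0.034 -0.021 -0.185 -0.065 -0.093] actual [ 0.232  0.204  0.033 -0.023 -0.194 -0.067 -0.088]
[ 0.226 -0.128  0.053 -0.157 -0.148  0.431 -0.174] actual [ 0.226 -0.131  0.055 -0.16  -0.148  0.438 -0.175]
```

```bash
nproc; cat > search.py <<'E'
from fk import *
from h import ori
import multiprocessing as mp
VL=np.array([1.89,1.89,2.39,2.39,3.01,3.01,3.01])*.7*.125
def seg(q,p1,R1,step=.05,ang=9):
    p,R=fk(q);rv=(R.inv()*R1).as_rotvec();D=p1-p
    n=max(1,int(max(np.ceil(np.linalg.norm(D)/step),np.ceil(np.degrees(np.linalg.norm(rv))/ang))))
    r=R;rows=[]
    for i in range(n): rows.append((r.inv().apply(D/n)/.8,rv/n/np.pi));r=r*Rt.from_rotvec(rv/n)
    return sim(q,rows,k=1),rows
TX=np.array([.9943,-.1063,0]);TY=np.array([.1063,.9943,0]);TO=np.array([.549,.235,.042])
F=Rt.from_euler('z',180,True)
def task(a):
    R=ori(4.5,a)*F;d=R.apply(ez);g=np.array([.646,-.220,.053]);mx=np.array([.9969,.0785,0])
    t=g+.014*d;T=ori(-6.1,a)*F
    pl=TO+.033*TX+.085*TY+.014*T.apply(ez)
    return [(t-.1*d,R),(t,R),(t-.13*mx,R),(t-.13*mx+.1*ez,R),(pl+.1*ez-.1*TX,T),(pl+.02*ez,T)]
def run(q,wps):
    Q=[q];P=[]
    for p,R in wps:
        o,_=seg(Q[-1],p,R);Q+=list(o[1:])
    Q=np.array(Q);a,b=fk(Q[-1])
    err=np.linalg.norm(a-wps[-1][0])+(b.inv()*wps[-1][1]).magnitude()
    m=np.minimum(Q-LO,HI-Q).min(); v=(abs(np.diff(Q,axis=0))/VL).max()
    return err,m,v,Q
qc=np.array([.37,.511,.804,1.768,-.768,1.338,-1.148])
def cand(i):
    r=np.random.default_rng(i);a=r.choice([28,32,36])
    w=[(np.array([r.uniform(.3,.58),r.uniform(-.4,0),r.uniform(.25,.45)]),ori(r.uniform(-40,60),r.uniform(-20,30))*Rt.from_euler('z',r.choice([-1,1])*r.uniform(40,140),True))]
    try: e,m,v,Q=run(qc,w+task(a))
    except Exception as x: return (9,0,0,i)
    return (e,m,v,i)
if __name__=="__main__":
    with mp.Pool() as P: L=P.map(cand,range(400),chunksize=4)
    L=[l for l in L if l[0]<.01];L.sort(key=lambda l:-l[1]);print(len(L),*L[:12],sep="\n")
E
time OMP_NUM_THREADS=1 timeout 500 python3 search.py
```

```text
4
91
(np.float64(5.022491790827951e-06), np.float64(0.0), np.float64(25.63413997977974), 1)
(np.float64(9.552024213169306e-06), np.float64(0.0), np.float64(24.73933870404031), 6)
(np.float64(9.992133666913284e-06), np.float64(0.0), np.float64(24.61705616087474), 9)
(np.float64(3.860064591333927e-05), np.float64(0.0), np.float64(2.7264526650855796), 11)
(np.float64(7.056067707874268e-06), np.float64(0.0), np.float64(25.915757116524404), 16)
(np.float64(2.0730970441645398e-05), np.float64(0.0), np.float64(3.894416777739403), 20)
(np.float64(8.996009763518243e-06), np.float64(0.0), np.float64(24.82987323139868), 24)
(np.float64(7.871918299488223e-06), np.float64(0.0), np.float64(26.029085825189142), 28)
(np.float64(2.0319483331986155e-05), np.float64(0.0), np.float64(2.981617324205919), 29)
(np.float64(4.391502646733379e-05), np.float64(0.0), np.float64(29.51225384282991), 34)
(np.float64(7.566959766532224e-06), np.float64(0.0), np.float64(25.325647674666484), 41)
(np.float64(7.960649711980907e-06), np.float64(0.0), np.float64(25.157279870301533), 43)
real	1m0.831s
user	3m48.891s
sys	0m0.482s
```

```bash
cat > s2.py <<'E'
from search import *
def task2(a,fl):
    W=task(a)
    return [(p,R if fl else R*F) for p,R in W]
def one(i):
    r=np.random.default_rng(i);a=[25,28,32,36,40][i%5];fl=r.integers(2)
    W=task2(a,fl);q,e,w=ik(*W[0],r.uniform(LO,HI),m=.08)
    if e>1e-3 or w>.01:return None
    e,m,v,Q=run(q,W[1:])
    return (m,e,v,a,int(fl),q.round(2).tolist(),Q.min(0).round(2).tolist(),Q.max(0).round(2).tolist())
if __name__=="__main__":
    with mp.Pool() as P:L=P.map(one,range(400),chunksize=4)
    L=[l for l in L if l and l[1]<.01 and l[0]>.02];L.sort(key=lambda l:-l[0]);print(len(L))
    for l in L[:8]:print(*l[:5],l[5],l[6],l[7],sep="\n ")
E
OMP_NUM_THREADS=1 timeout 500 python3 s2.py
```

```text
19
0.13519333934628808
 1.5609779465397018e-05
 0.7928383596951983
 25
 1
 [1.17, 0.92, -1.26, 1.93, 1.27, 0.73, 0.97]
 [-0.07, 0.65, -1.26, 1.85, 1.22, 0.56, -0.48]
 [1.32, 1.05, -1.05, 2.29, 1.63, 1.16, 0.99]
0.13513417094248226
 1.5623054454560506e-05
 0.7962409246032889
 25
 1
 [1.17, 0.92, -1.26, 1.93, 1.27, 0.73, 0.97]
 [-0.07, 0.65, -1.26, 1.85, 1.21, 0.56, -0.48]
 [1.32, 1.05, -1.04, 2.29, 1.63, 1.16, 0.99]
0.12890083860728252
 1.67511646423422e-05
 1.114105619362213
 25
 1
 [1.11, 0.83, -1.13, 1.93, 1.18, 0.62, 1.01]
 [-0.15, 0.51, -1.13, 1.86, 1.08, 0.37, -0.47]
 [1.23, 0.97, -0.9, 2.3, 1.62, 1.02, 1.09]
0.12028225593930975
 1.4993005429265819e-05
 0.8147090111907628
 25
 1
 [1.2, 1.0, -1.36, 1.92, 1.34, 0.84, 0.94]
 [-0.02, 0.77, -1.38, 1.85, 1.3, 0.71, -0.49]
 [1.37, 1.13, -1.13, 2.29, 1.64, 1.25, 0.95]
0.11965979371652011
 1.764147654013691e-05
 1.3841981790987952
 25
 1
 [1.09, 0.8, -1.08, 1.93, 1.13, 0.57, 1.04]
 [-0.22, 0.45, -1.08, 1.86, 1.01, 0.28, -0.45]
 [1.18, 0.94, -0.75, 2.31, 1.63, 0.94, 1.14]
0.09848530351055862
 1.5409351914503717e-05
 0.8393060485858754
 28
 1
 [1.23, 0.98, -1.34, 1.97, 1.4, 0.75, 0.89]
 [-0.04, 0.76, -1.37, 1.88, 1.36, 0.63, -0.55]
 [1.38, 1.12, -1.14, 2.33, 1.74, 1.29, 0.9]
0.09689324288805201
 1.5835539212861407e-05
 0.9083156799667507
 28
 1
 [1.2, 0.92, -1.26, 1.97, 1.36, 0.67, 0.9]
 [-0.07, 0.67, -1.28, 1.88, 1.3, 0.5, -0.55]
 [1.33, 1.06, -1.08, 2.33, 1.75, 1.22, 0.93]
0.09146104569957902
 1.6861195853632628e-05
 1.3204503491182127
 28
 1
 [1.15, 0.84, -1.14, 1.98, 1.28, 0.56, 0.93]
 [-0.14, 0.51, -1.14, 1.89, 1.16, 0.28, -0.54]
 [1.23, 0.98, -0.89, 2.34, 1.78, 1.09, 1.01]
```

```bash
cat > s3.py <<'E'
from s2 import *
qg=np.array([1.2,.92,-1.26,1.97,1.36,.67,.90]);A=28
def wp(i):
    r=np.random.default_rng(i);n=r.integers(1,4);Z=[]
    for k in range(n):
        q=qc+(qg-qc)*(k+1)/(n+1)+r.normal(0,.45,7);q=np.clip(q,LO+.1,HI-.1);Z.append(fk(q))
    return Z
def ok(Z): return all(.2<p[2]<.6 and .3<p[0]<.62 and -.45<p[1]<.1 and R.apply(ez)[2]<-.3 for p,R in Z)
def two(i):
    Z=wp(i)
    if not ok(Z):return None
    e,m,v,Q=run(qc,Z+[task2(A,1)[0]])
    if e>.01 or m<.02 or Q[-1][2]>-.6:return None
    e2,m2,v2,Q2=run(Q[-1],task2(A,1)[1:])
    return (min(m,m2),m,v,m2,v2,i,len(Q),Q[-1].round(2).tolist())
if __name__=="__main__":
    with mp.Pool() as P:L=P.map(two,range(12000),chunksize=16)
    L=[l for l in L if l];L.sort(key=lambda l:-l[0]);print(len(L))
    for l in L[:8]:print(*l)
E
OMP_NUM_THREADS=1 timeout 560 python3 s3.py
```

```text
2
0.0 0.024767043095765495 1.6134804477535507 0.0 3.1477403505910875 3098 32 [0.84, 0.62, -0.64, 1.99, 0.73, 0.23, 1.34]
0.0 0.03769798113398054 1.3022781028104298 0.0 2.698239023084909 8371 31 [0.81, 0.61, -0.6, 1.99, 0.64, 0.21, 1.42]
```

```bash
cat > s4.py <<'E'
from s2 import *
qg=np.array([1.2,.92,-1.26,1.97,1.36,.67,.90])
def inbox(p,R): return .2<p[2]<.65 and .2<p[0]<.62 and -.5<p[1]<.25 and R.apply(ez)[2]<-.2
def greedy(q,t,Q,n=25):
    for _ in range(n):
        J=jac(q);d=np.linalg.pinv(J)@(J@(t-q))
        if np.linalg.norm(d)<.01:break
        tw=J@d; s=min(1,.9/(abs(d)/VL).max(),.055/np.linalg.norm(tw[:3]),np.radians(9.5)/np.linalg.norm(tw[3:]))
        q=q+d*s
        if (np.minimum(q-LO,HI-q)<.03).any() or not inbox(*fk(q)):return None
        Q.append(q)
    return q
def path(i,q0=qc):
    r=np.random.default_rng(i);q=q0.copy();Q=[q]
    for k in range(r.integers(1,4)):
        t=np.clip(r.choice([.2,.5,.8])*(qg-q)+q+r.normal(0,.5,7),LO+.1,HI-.1)
        q=greedy(q,t,Q,int(r.integers(5,15)))
        if q is None:return None
    q=greedy(q,qg,Q,40)
    return None if q is None else (Q,np.linalg.norm(qg-q))
def w(i):
    o=path(i);return None if o is None else (o[1],i,len(o[0]),o[0][-1].round(2).tolist())
if __name__=="__main__":
    with mp.Pool() as P:L=P.map(w,range(8000),chunksize=16)
    L=[l for l in L if l];L.sort();print(len(L));[print(*l) for l in L[:6]]
E
OMP_NUM_THREADS=1 timeout 560 python3 s4.py
```

```text
0
```

```bash
sed -i 's/return .2<p\[2\]<.65 and .2<p\[0\]<.62/return (p[2]>.2 or (p[2]>.11 and p[0]<.62 and abs(p[1]+.22)<.1)) and p[2]<.65 and .2<p[0]<.62/' s4.py
OMP_NUM_THREADS=1 timeout 560 python3 s4.py
```

```text
0
```

```bash
python3 - <<'E'
from s4 import *
print(fk(qc)[0],fk(qg)[0],fk(qg)[1].apply(ez))
for f in (0,.5,1): 
    q=qc+(qg-qc)*f; p,R=fk(q);print(f,p.round(3),R.apply(ez).round(2))
q=qc.copy()
for _ in range(40):
    J=jac(q);d=np.linalg.pinv(J)@(J@(qg-q));tw=J@d
    s=min(1,.9/(abs(d)/VL).max(),.055/np.linalg.norm(tw[:3]),np.radians(9.5)/np.linalg.norm(tw[3:]));q=q+d*s
    if _%5==0:p,R=fk(q);print(q.round(2),p.round(2),R.apply(ez).round(2),(np.linalg.norm(d)).round(3),np.linalg.norm(qg-q).round(2))
E
```

```text
[ 0.37478378 -0.37256149  0.2862325 ] [ 0.60788874 -0.22460478  0.13022806] [ 0.47262687  0.0366919  -0.88049846]
0 [ 0.375 -0.373  0.286] [ 0.26  0.33 -0.91]
0.5 [ 0.3   -0.335  0.064] [-0.38  0.13 -0.91]
1 [ 0.608 -0.225  0.13 ] [ 0.47  0.04 -0.88]
[ 0.37  0.55  0.77  1.78 -0.7   1.33 -1.03] [ 0.36 -0.36  0.26] [ 0.16  0.36 -0.92] 3.291 3.66
[ 0.4   0.71  0.59  1.83 -0.38  1.26 -0.47] [ 0.28 -0.33  0.15] [-0.28  0.39 -0.87] 2.715 3.06
[ 0.44  0.84  0.38  1.87 -0.1   1.14  0.06] [ 0.22 -0.32  0.07] [-0.55  0.3  -0.78] 2.112 2.52
[0.48 0.92 0.15 1.91 0.14 0.96 0.56] [ 0.22 -0.31 -0.01] [-0.62  0.15 -0.77] 1.518 2.05
[ 0.54  0.94 -0.11  1.95  0.34  0.75  1.03] [ 0.3  -0.26 -0.07] [-0.46  0.07 -0.89] 0.952 1.68
[ 0.66  0.87 -0.45  1.98  0.47  0.51  1.48] [ 0.45 -0.17 -0.05] [-0.07  0.15 -0.99] 0.42 1.45
[ 0.79  0.74 -0.66  1.99  0.48  0.45  1.68] [ 0.53 -0.15  0.05] [ 0.18  0.18 -0.97] 0.018 1.41
[ 0.79  0.74 -0.67  1.99  0.48  0.44  1.68] [ 0.53 -0.15  0.05] [ 0.18  0.18 -0.97] 0.001 1.41
```

```bash
python3 - <<'E'
import re
s=open('s4.py').read()
s=s.replace("def inbox","W0=task2(28,1)[0]\nPH=(np.array([.47,-.23,.36]),ori(4.5,10)*F)\nqg=seg(qg,*PH)[0][-1]\ndef inbox").replace("r.normal(0,.5,7)","r.normal(0,.6,7)+np.array([0,-.25,0,-.25,0,0,0])")
s=s.replace("p[2]<.65","p[2]<.75").replace("-.5<p[1]<.25","-.55<p[1]<.3")
open('s4.py','w').write(s)
E
python3 -c "
from s4 import *
print(qg.round(3),fk(qg)[0])"
OMP_NUM_THREADS=1 timeout 570 python3 s4.py
```

```text
[ 1.489  0.546 -1.5    1.766  0.573  1.23   1.465] [ 0.45558154 -0.25641417  0.34374711]
1668
1.1531350894403363 7699 31 [0.89, 0.38, -0.67, 1.79, 0.21, 1.13, 1.81]
1.1770896762895073 1726 30 [0.88, 0.38, -0.65, 1.79, 0.21, 1.13, 1.82]
1.2365375463477097 730 39 [0.84, 0.39, -0.61, 1.8, 0.2, 1.13, 1.83]
1.2425636943385485 4926 33 [0.84, 0.39, -0.61, 1.8, 0.19, 1.12, 1.84]
1.2582455119075473 6519 30 [0.83, 0.39, -0.59, 1.8, 0.19, 1.13, 1.84]
1.3083221001021135 5595 31 [0.8, 0.39, -0.56, 1.8, 0.18, 1.13, 1.86]
```

```bash
cat > s5.py <<'E'
from s4 import *
def ev(x):
    i,a,k=x;Q,_=path(i);W=task2(a,1)
    pre=[[],[(W[0][0]+.2*ez-.1*ex,W[0][1])],[(W[0][0]+.2*ez-.15*ex,ori(40,15)*F)],[(W[0][0]+.2*ez-.15*ex,ori(-30,15)*F)],[(W[0][0]-.1*ex,ori(4.5,0)*F)]][k]
    e,m,v,Q2=run(Q[-1],pre+W);return (m,e,v,i,a,k,Q2.min(0).round(2).tolist(),Q2.max(0).round(2).tolist())
if __name__=="__main__":
    with mp.Pool() as P:L=P.map(ev,[(i,a,k) for i in(7699,1726,730,4926) for a in(25,28) for k in range(5)],chunksize=1)
    L.sort(key=lambda l:-l[0]);[print(*l) for l in L[:6]]
E
OMP_NUM_THREADS=1 timeout 570 python3 s5.py
```

```text
0.0 1.4886793084779401e-05 1.7150851802631149 7699 25 0 [-1.12, 0.36, -0.67, 1.79, 0.21, 0.16, 0.09] [0.93, 0.77, 0.41, 2.35, 0.75, 1.13, 1.81]
0.0 1.3918630815173881e-05 1.677534995939659 7699 25 1 [-1.22, 0.21, -0.8, 1.79, -0.06, 0.16, 0.28] [1.12, 0.78, 0.48, 2.35, 0.52, 1.13, 2.05]
0.0 1.4548953657992507e-05 1.671196462794427 7699 25 2 [-1.24, 0.3, -0.92, 1.79, 0.01, 0.16, 0.32] [1.24, 0.78, 0.5, 2.35, 0.47, 1.13, 2.52]
0.0 2.6318551367890253e-05 1.7552809261862052 7699 25 3 [-0.98, 0.13, -0.7, 1.79, 0.16, 0.16, -0.09] [0.97, 0.77, 0.32, 2.34, 1.01, 1.13, 1.81]
0.0 2.145671316516177e-05 1.7432715327355557 7699 25 4 [-1.03, 0.36, -0.68, 1.79, 0.21, 0.16, -0.03] [0.96, 0.77, 0.35, 2.35, 0.92, 1.13, 1.81]
0.0 2.5705739328355907e-05 2.058436243994784 7699 28 0 [-1.13, 0.36, -0.68, 1.79, 0.21, 0.16, -0.16] [0.95, 0.77, 0.63, 2.39, 1.07, 1.13, 1.81]
```

```bash
cat > s6.py <<'E'
from s2 import *
def back(x):
    q3,a=x
    W=task2(a,1);best=None
    for s in range(6):
        r=np.random.default_rng(s)
        q0=np.array([1.1,.8,q3,1.93,1.15,.6,1.])+r.normal(0,.1,7);q0[2]=q3
        f=lambda q:(lambda t:np.r_[(t[0]-W[0][0])*10,(W[0][1].inv()*t[1]).as_rotvec()*3,(q[2]-q3)*3])(fk(q))
        q=least_squares(f,q0,bounds=(LO,HI))
        if q.cost<1e-6:break
    else:return (q3,a,'noik')
    q=q.x
    e,m,v,Q=run(q,W[1:]);o=seg(q,np.array([.47,-.23,.36]),ori(4.5,a)*F)[0]
    return (q3,a,round(m,3),round(e,4),round(v,2),round(np.minimum(o-LO,HI-o).min(),3),'hi',o[-1].round(3).tolist())
if __name__=="__main__":
    with mp.Pool() as P:
        for l in P.map(back,[(q3,a) for a in(20,25,28,36,40) for q3 in(-.5,-.7,-.9,-1.05,-1.2)],chunksize=1):print(*l)
E
OMP_NUM_THREADS=1 timeout 300 python3 s6.py
```

```text
-0.5 20 0.0 0.0 1.33 0.261 hi [1.199, 0.147, -0.827, 1.894, -0.065, 0.836, 2.08]
-0.7 20 0.0 0.0 1.15 0.314 hi [1.482, 0.225, -1.186, 1.885, 0.092, 0.849, 1.939]
-0.9 20 0.081 0.0 0.94 0.033 hi [1.638, 0.357, -1.467, 1.881, 0.319, 0.899, 1.729]
-1.05 20 0.193 0.0 0.86 0.0 hi [1.678, 0.448, -1.5, 1.887, 0.457, 0.951, 1.599]
-1.2 20 0.2 0.0 0.75 0.0 hi [1.692, 0.487, -1.5, 1.895, 0.513, 0.98, 1.544]
-0.5 25 0.0 0.0 1.69 0.109 hi [1.413, 0.14, -1.01, 1.949, -0.133, 0.738, 2.161]
-0.7 25 0.0 0.0 1.75 0.081 hi [1.704, 0.273, -1.419, 1.942, 0.139, 0.755, 1.914]
-0.9 25 0.0 0.0 2.65 0.0 hi [1.774, 0.395, -1.5, 1.946, 0.358, 0.806, 1.707]
-1.05 25 0.087 0.0 1.56 0.0 hi [1.792, 0.444, -1.5, 1.956, 0.44, 0.836, 1.628]
-1.2 25 0.133 0.0 0.9 0.0 hi [1.803, 0.471, -1.5, 1.964, 0.484, 0.856, 1.583]
-0.5 28 0.0 0.0 2.0 0.016 hi [1.594, 0.156, -1.184, 1.981, -0.148, 0.679, 2.19]
-0.7 28 0.0 0.0 3.45 0.0 hi [1.816, 0.337, -1.5, 1.978, 0.231, 0.71, 1.838]
-0.9 28 0.0 0.0 4.28 0.0 hi [1.851, 0.416, -1.5, 1.991, 0.38, 0.748, 1.695]
-1.05 28 0.0 0.0 2.49 0.0 hi [1.863, 0.45, -1.5, 2.001, 0.44, 0.77, 1.635]
-1.2 28 0.095 0.0 1.06 0.0 hi [1.87, 0.469, -1.5, 2.008, 0.473, 0.785, 1.601]
-0.5 36 noik
-0.7 36 noik
-0.9 36 0.0 0.0 1.15 0.0 hi [2.019, 0.433, -1.5, 2.104, 0.346, 0.563, 1.759]
-1.05 36 0.0 0.0 1.14 0.0 hi [2.031, 0.473, -1.5, 2.119, 0.436, 0.589, 1.666]
-1.2 36 0.0 0.0 1.01 0.0 hi [2.037, 0.492, -1.5, 2.127, 0.475, 0.604, 1.624]
-0.5 40 0.0 0.0 1.31 0.0 hi [2.386, 1.351, -1.5, 2.258, 4.41, 0.16, -2.52]
-0.7 40 0.0 0.0 0.96 0.0 hi [2.91, 0.354, -1.5, 2.292, 3.382, 0.16, -1.032]
-0.9 40 0.0 0.0 0.94 0.0 hi [1.345, 0.046, -0.763, 2.136, -0.801, 0.532, 2.52]
-1.05 40 0.0 0.0 1.02 0.0 hi [2.063, 0.365, -1.5, 2.134, 0.08, 0.438, 2.039]
-1.2 40 0.0 0.0 1.0 0.0 hi [2.101, 0.511, -1.5, 2.183, 0.487, 0.513, 1.632]
```

```bash
cat > s7.py <<'E'
from s4 import *
PH=(np.array([.45,-.2,.36]),ori(4.5,10)*F)
G=[np.array([1.2,.92,-1.26,1.97,1.36,.67,.90]),np.array([1.09,.8,-1.08,1.93,1.13,.57,1.04])]
def bk(x):
    i,src=x
    q=qc.copy() if src<0 else G[src].copy();Q=[q];r=np.random.default_rng(i)
    mid=np.array([.8,.45,-.6,1.75,.3,1.1,1.6])
    for k in range(r.integers(1,4)):
        t=np.clip(q+r.choice([.2,.5,.8])*(mid-q)+r.normal(0,.6,7)+np.array([0,-.2,0,-.2,0,0,0]),LO+.1,HI-.1)
        q=greedy(q,t,Q,int(r.integers(4,14)))
        if q is None:return None
    o=seg(q,*PH)[0]
    if np.minimum(o-LO,HI-o).min()<.05:return None
    v=(abs(np.diff(o,axis=0))/VL).max()
    e=np.linalg.norm(fk(o[-1])[0]-PH[0])+(fk(o[-1])[1].inv()*PH[1]).magnitude()
    if e>.01 or v>3:return None
    return (o[-1][2],i,src,len(Q)+len(o),round(v,2),o[-1].round(2).tolist())
if __name__=="__main__":
    with mp.Pool() as P:L=P.map(bk,[(i,s) for s in(-1,0,1) for i in range(5000)],chunksize=16)
    L=[l for l in L if l]
    for s in(-1,0,1):
        M=sorted([l for l in L if l[2]==s]);print(s,len(M))
        for l in (M[:5] if s<0 else M[-5:]):print(*l)
E
OMP_NUM_THREADS=1 timeout 570 python3 s7.py
```

```text
-1 930
-0.3545102718831851 13 -1 44 0.68 [0.67, 0.11, -0.35, 1.86, -0.03, 1.01, 1.98]
-0.35164323899452776 1337 -1 31 0.74 [0.67, 0.11, -0.35, 1.86, -0.03, 1.01, 1.98]
-0.31292340515774203 3644 -1 37 0.77 [0.63, 0.11, -0.31, 1.86, -0.04, 1.01, 1.99]
-0.30835942833328295 3471 -1 31 0.54 [0.63, 0.11, -0.31, 1.86, -0.04, 1.01, 1.99]
-0.280435039241349 262 -1 31 0.58 [0.6, 0.11, -0.28, 1.86, -0.04, 1.01, 2.0]
0 29
-0.813221382104122 3708 0 28 0.64 [1.07, 0.16, -0.81, 1.84, 0.06, 1.03, 1.89]
-0.7988789115630859 2458 0 24 0.52 [1.06, 0.16, -0.8, 1.84, 0.06, 1.02, 1.9]
-0.7858384749999964 3647 0 18 0.86 [1.05, 0.15, -0.79, 1.84, 0.06, 1.02, 1.9]
-0.7293001009181339 2577 0 29 1.68 [1.0, 0.15, -0.73, 1.85, 0.04, 1.02, 1.91]
-0.5887481116129116 842 0 18 1.89 [0.88, 0.13, -0.59, 1.85, 0.01, 1.02, 1.94]
1 163
-0.46509634088742674 1103 1 28 0.46 [0.77, 0.12, -0.47, 1.86, -0.01, 1.02, 1.97]
-0.4250948855083486 2318 1 32 0.78 [0.73, 0.12, -0.43, 1.86, -0.02, 1.02, 1.97]
-0.3893176993348219 2899 1 36 0.83 [0.7, 0.12, -0.39, 1.86, -0.03, 1.02, 1.98]
-0.2681460288237116 2198 1 18 2.21 [0.59, 0.11, -0.27, 1.86, -0.05, 1.01, 2.0]
-0.1800277991936375 4259 1 21 1.6 [0.51, 0.1, -0.18, 1.87, -0.06, 1.01, 2.01]
```

```bash
cat > s8.py <<'E'
from s7 import *
def getQ(i,src):
    q=qc.copy() if src<0 else G[src].copy();Q=[q];r=np.random.default_rng(i)
    mid=np.array([.8,.45,-.6,1.75,.3,1.1,1.6])
    for k in range(r.integers(1,4)):
        t=np.clip(q+r.choice([.2,.5,.8])*(mid-q)+r.normal(0,.6,7)+np.array([0,-.2,0,-.2,0,0,0]),LO+.1,HI-.1)
        q=greedy(q,t,Q,int(r.integers(4,14)))
    return Q+list(seg(q,*PH)[0][1:])
def rows_between(poses):
    out=[]
    for (p,R),(p1,R1) in zip(poses[:-1],poses[1:]):
        out.append((np.round(R.inv().apply(p1-p)/.8,4),np.round((R.inv()*R1).as_rotvec()/np.pi,4)))
    return out
def full(f,b,src,q0=qc):
    A=getQ(f,-1);B=getQ(b,src)[::-1]
    return [fk(q) for q in A]+[fk(q) for q in B[1:]]
if __name__=="__main__":
  for f,b in((1337,2899),(13,2899),(1337,2318)):
    P=full(f,b,1);R=rows_between(P);Q=sim(qc,R,k=3);m=np.minimum(Q-LO,HI-Q).min();v=(abs(np.diff(Q,axis=0))/VL).max()
    e,m2,v2,Q2=run(Q[-1],task2(25,1)[1:])
    clr=[]
    for p,Rr in P:
        for h in np.linspace(0,.3,7):
            x=p-Rr.apply(ez)*h;lo=np.array([.655,-.26,0]);hi=np.array([.82,-.18,.17]);clr.append(np.linalg.norm(x-np.clip(x,lo,hi)))
    print(f,b,len(R),'m',m.round(3),'v',v.round(2),'task m',m2.round(3),e.round(5),v2.round(2),'clr',min(clr),'zmin',min(p[2] for p,_ in P),Q[-1].round(2),'end err',np.linalg.norm(fk(Q[-1])[0]-P[-1][0]))
E
OMP_NUM_THREADS=4 python3 s8.py
```

```text
1337 2899 63 m 0.067 v 0.74 task m 0.0 4e-05 2.08 clr 0.04489045768644051 zmin 0.12869252249001373 [ 0.95  0.69 -0.84  1.94  0.89  0.41  1.21] end err 0.00017375370233133978
13 2899 76 m 0.083 v 0.74 task m 0.0 4e-05 1.86 clr 0.04489045768644051 zmin 0.12869252249001373 [ 0.95  0.69 -0.84  1.94  0.89  0.4   1.21] end err 0.0009823311728294035
1337 2318 59 m 0.067 v 0.81 task m 0.0 4e-05 2.68 clr 0.04489045768644051 zmin 0.13243839407022845 [ 1.    0.72 -0.91  1.93  0.97  0.45  1.15] end err 0.0014210183008262415
```

```bash
cat > s9.py <<'E'
from s8 import *
QA=getQ(1337,-1)
def loop(i,full=False):
    q=QA[-1].copy();Q=[q];r=np.random.default_rng(i)
    for k in range(r.integers(1,3)):
        t=np.clip(q+r.normal(0,.7,7)+np.array([.2,0,-.2,0,0,0,0]),LO+.1,HI-.1);q=greedy(q,t,Q,int(r.integers(4,12)))
        if q is None:return None
    o=seg(q,*PH)[0];Q=Q+list(o[1:])
    if full:return Q
    A=np.array(Q)
    if np.minimum(A-LO,HI-A).min()<.06 or (abs(np.diff(A,axis=0))/VL).max()>.95:return None
    return (o[-1][2],len(Q),i)
if __name__=="__main__":
    with mp.Pool() as P:L=[l for l in P.map(loop,range(5000),chunksize=16) if l]
    L.sort();print(len(L));[print(*l) for l in L[:12]]
E
OMP_NUM_THREADS=1 timeout 570 python3 s9.py
```

```text
1838
-0.8047640505060321 25 133
-0.7509386987456149 19 1770
-0.7121395061630684 18 1850
-0.669382547309717 25 274
-0.6520314486307767 14 2590
-0.6444993262853516 18 4110
-0.6307418652890543 24 3385
-0.6026687896296297 16 1461
-0.5992531521549577 16 852
-0.5958199220787489 13 1486
-0.5927563269237752 17 1372
-0.5839352891999582 23 25
```

```bash
cat > s10.py <<'E'
from s9 import *
def poses(lp,b,src):
    return [fk(q) for q in QA]+[fk(q) for q in loop(lp,True)[1:]]+[fk(q) for q in getQ(b,src)[::-1][1:]]
def test(x):
    lp,b,src=x
    P=poses(*x);R=rows_between(P);Q=sim(qc,R,k=2);m=np.minimum(Q-LO,HI-Q).min();v=(abs(np.diff(Q,axis=0))/VL).max()
    e,m2,v2,Q2=run(Q[-1],task2([28,25][src],1)[1:])
    clr=[]
    for p,Rr in P:
        for h in np.linspace(0,.3,7):
            y=p-Rr.apply(ez)*h;clr.append(np.linalg.norm(y-np.clip(y,[.655,-.26,0],[.82,-.18,.17])))
    return (x,len(R),'m',m.round(3),'v',v.round(2),'task',m2.round(3),e.round(5),v2.round(2),'clr',round(min(clr),3),Q[-1].round(2).tolist())
if __name__=="__main__":
    with mp.Pool() as P:
        for l in P.map(test,[(l,b,s) for l in(133,1770,1850) for b,s in((3647,0),(2458,0),(3708,0),(1103,1),(2318,1))],chunksize=1):print(*l)
E
OMP_NUM_THREADS=1 timeout 570 python3 s10.py
```

```text
(133, 3647, 0) 69 m 0.007 v 1.02 task 0.098 2e-05 0.85 clr 0.047 [1.22, 0.95, -1.3, 1.97, 1.38, 0.71, 0.89]
(133, 2458, 0) 75 m 0.049 v 0.9 task 0.098 2e-05 0.83 clr 0.047 [1.22, 0.96, -1.31, 1.97, 1.39, 0.73, 0.89]
(133, 3708, 0) 79 m 0.044 v 0.93 task 0.098 2e-05 0.83 clr 0.047 [1.22, 0.96, -1.31, 1.97, 1.39, 0.72, 0.89]
(133, 1103, 1) 79 m 0.0 v 2.73 task 0.135 2e-05 0.81 clr 0.045 [1.17, 0.91, -1.25, 1.93, 1.26, 0.72, 0.97]
(133, 2318, 1) 83 m 0.0 v 4.44 task 0.129 2e-05 0.81 clr 0.045 [1.21, 0.99, -1.35, 1.92, 1.33, 0.82, 0.95]
(1770, 3647, 0) 63 m 0.067 v 0.93 task 0.0 3e-05 3.1 clr 0.047 [1.08, 0.77, -1.02, 1.98, 1.19, 0.46, 0.98]
(1770, 2458, 0) 69 m 0.039 v 0.87 task 0.057 2e-05 1.45 clr 0.047 [1.14, 0.82, -1.12, 1.97, 1.26, 0.54, 0.94]
(1770, 3708, 0) 73 m 0.067 v 0.87 task 0.0 2e-05 2.33 clr 0.047 [1.1, 0.78, -1.04, 1.97, 1.21, 0.47, 0.97]
(1770, 1103, 1) 73 m 0.0 v 2.78 task 0.135 2e-05 0.81 clr 0.045 [1.17, 0.91, -1.25, 1.93, 1.26, 0.72, 0.97]
(1770, 2318, 1) 77 m 0.0 v 3.63 task 0.0 3e-05 1.73 clr 0.045 [0.91, 0.66, -0.77, 1.94, 0.8, 0.37, 1.29]
(1850, 3647, 0) 62 m 0.064 v 0.93 task 0.0 2e-05 2.42 clr 0.047 [1.1, 0.79, -1.06, 1.97, 1.22, 0.48, 0.96]
(1850, 2458, 0) 68 m 0.042 v 0.9 task 0.092 2e-05 1.27 clr 0.047 [1.15, 0.84, -1.15, 1.97, 1.29, 0.56, 0.93]
(1850, 3708, 0) 72 m 0.064 v 0.9 task 0.0 2e-05 1.75 clr 0.047 [1.12, 0.8, -1.08, 1.97, 1.24, 0.5, 0.95]
(1850, 1103, 1) 72 m 0.0 v 2.79 task 0.135 2e-05 0.81 clr 0.045 [1.17, 0.91, -1.25, 1.93, 1.26, 0.72, 0.97]
(1850, 2318, 1) 76 m 0.0 v 8.27 task 0.13 2e-05 1.07 clr 0.045 [1.12, 0.84, -1.14, 1.93, 1.18, 0.62, 1.01]
```

```bash
cat > emit.py <<'E'
from fk import *
def emit(P,q0,start=None):
    # rows rounded to 3 decimals, each computed from the rounded running pose
    import json
    p,R=start if start else P[0];dp=[];rt=[];rows=[]
    for p1,R1 in P[1:]:
        a=np.round(R.inv().apply(p1-p)/.8,3);b=np.round((R.inv()*R1).as_rotvec()/np.pi,3)
        p=p+R.apply(a*.8);R=R*Rt.from_rotvec(b*np.pi);rows.append((a,b))
    Q=sim(q0,rows,k=2)
    for i in range(0,len(rows),10):
        print(json.dumps([r[0].tolist() for r in rows[i:i+10]]).replace(" ",""));print(json.dumps([r[1].tolist() for r in rows[i:i+10]]).replace(" ",""))
        print('->',fk(Q[min(i+10,len(rows))])[0].round(3))
    print('m',np.minimum(Q-LO,HI-Q).min().round(3),'v',(abs(np.diff(Q,axis=0))/np.array([1.89,1.89,2.39,2.39,3.01,3.01,3.01])/.0875).max().round(2),Q[-1].round(3).tolist())
    return Q
E
python3 - <<'E'
from s10 import *
from emit import emit
P=poses(133,2458,0)
emit(P,qc)
E
```

```text
[[-0.05,-0.032,0.033],[-0.048,-0.034,0.033],[-0.047,-0.035,0.034],[-0.045,-0.035,0.033],[-0.043,-0.036,0.034],[-0.041,-0.035,0.034],[-0.04,-0.035,0.034],[-0.039,-0.034,0.034],[-0.039,-0.032,0.034],[-0.008,0.05,-0.021]]
[[0.019,-0.036,-0.029],[0.021,-0.036,-0.03],[0.021,-0.037,-0.031],[0.022,-0.036,-0.032],[0.022,-0.036,-0.031],[0.022,-0.036,-0.031],[0.022,-0.036,-0.031],[0.021,-0.037,-0.03],[0.02,-0.038,-0.03],[-0.016,-0.028,-0.043]]
-> [0.252 0.009 0.347]
[[-0.018,0.048,-0.02],[-0.026,0.045,-0.018],[-0.034,0.04,-0.015],[-0.041,0.035,-0.012],[-0.045,0.029,-0.01],[0.01,-0.002,-0.022],[0.008,-0.002,-0.023],[0.006,0.001,-0.024],[0.003,0.001,-0.025],[0.0,0.002,-0.024]]
[[-0.01,-0.029,-0.043],[-0.005,-0.03,-0.045],[-0.0,-0.028,-0.046],[0.003,-0.026,-0.046],[0.007,-0.024,-0.047],[-0.008,-0.034,-0.035],[-0.008,-0.033,-0.036],[-0.007,-0.033,-0.035],[-0.008,-0.034,-0.035],[-0.008,-0.033,-0.035]]
-> [ 0.315 -0.165  0.251]
[[-0.002,0.003,-0.024],[-0.005,0.003,-0.024],[-0.008,0.002,-0.023],[-0.011,0.002,-0.022],[-0.013,0.002,-0.021],[-0.016,-0.0,-0.019],[-0.017,-0.001,-0.017],[-0.019,-0.003,-0.0
[... 1734 characters left out ...]
,0.044,0.042],[-0.028,0.046,0.043],[-0.024,0.047,0.044],[-0.022,0.048,0.045],[-0.017,0.049,0.046],[-0.015,0.05,0.046],[-0.012,0.052,0.045]]
[[0.037,0.003,0.026],[0.037,0.004,0.027],[0.001,-0.004,-0.024],[-0.006,-0.006,-0.021],[-0.011,-0.008,-0.021],[-0.015,-0.008,-0.019],[-0.019,-0.01,-0.019],[-0.023,-0.01,-0.017],[-0.026,-0.012,-0.017],[-0.031,-0.013,-0.015]]
-> [ 0.53  -0.37   0.322]
[[-0.008,0.054,0.044],[-0.007,0.057,0.042],[-0.005,0.06,0.038],[-0.005,0.055,0.028],[-0.006,0.052,0.02]]
[[-0.034,-0.016,-0.013],[-0.04,-0.018,-0.011],[-0.046,-0.024,-0.008],[-0.045,-0.025,-0.004],[-0.044,-0.028,-0.001]]
-> [ 0.608 -0.225  0.131]
m 0.053 v 0.91 [1.219, 0.956, -1.307, 1.97, 1.388, 0.717, 0.893]
```

>>> move_arm(
  jaw=[0,0,0,0,0,0,0,0,0,0],
  dp=[
    [-0.05,-0.032,0.033],
    [-0.048,-0.034,0.033],
    [-0.047,-0.035,0.034],
    [-0.045,-0.035,0.033],
    [-0.043,-0.036,0.034],
    [-0.041,-0.035,0.034],
    [-0.04,-0.035,0.034],
    [-0.039,-0.034,0.034],
    [-0.039,-0.032,0.034],
    [-0.008,0.05,-0.021],
  ],
  rotation=[
    [0.019,-0.036,-0.029],
    [0.021,-0.036,-0.03],
    [0.021,-0.037,-0.031],
    [0.022,-0.036,-0.032],
    [0.022,-0.036,-0.031],
    [0.022,-0.036,-0.031],
    [0.022,-0.036,-0.031],
    [0.021,-0.037,-0.03],
    [0.02,-0.038,-0.03],
    [-0.016,-0.028,-0.043],
  ],
)

```text
clock: 5.2
position: [0.2496, 0.0097, 0.3455]
tool_rot: [-1.833, 0.035, 0.463]
force: [-0.2, -1.5, -1.5]
grip_width: 0.0851
```

>>> move_arm(
  jaw=[0,0,0,0,0,0,0,0,0,0],
  dp=[
    [-0.018,0.048,-0.02],
    [-0.026,0.045,-0.018],
    [-0.034,0.04,-0.015],
    [-0.041,0.035,-0.012],
    [-0.045,0.029,-0.01],
    [0.01,-0.002,-0.022],
    [0.008,-0.002,-0.023],
    [0.006,0.001,-0.024],
    [0.003,0.001,-0.025],
    [0.0,0.002,-0.024],
  ],
  rotation=[
    [-0.01,-0.029,-0.043],
    [-0.005,-0.03,-0.045],
    [0,-0.028,-0.046],
    [0.003,-0.026,-0.046],
    [0.007,-0.024,-0.047],
    [-0.008,-0.034,-0.035],
    [-0.008,-0.033,-0.036],
    [-0.007,-0.033,-0.035],
    [-0.008,-0.034,-0.035],
    [-0.008,-0.033,-0.035],
  ],
)

```text
clock: 6.45
position: [0.3152, -0.1651, 0.2492]
tool_rot: [-2.598, -0.556, 2.017]
force: [0.6, -1.2, 0.6]
grip_width: 0.0856
```

```bash
python3 log.py; python3 - <<'E'
from s10 import *
P=poses(133,2458,0);Q=sim(qc,rows_between(P)[:20],k=2);print(Q[-1].round(3))
E
```

```text
6.45 [ 0.414  0.536 -0.162  1.788  0.062  1.582  0.823] [ 0.3152 -0.1651  0.2492] [-2.5978 -0.5564  2.0174]
[ 0.414  0.535 -0.157  1.786  0.055  1.587  0.825]
```

Tracks the prediction closely. Continue.

>>> move_arm(
  jaw=[0,0,0,0,0,0,0,0,0,0],
  dp=[
    [-0.002,0.003,-0.024],
    [-0.005,0.003,-0.024],
    [-0.008,0.002,-0.023],
    [-0.011,0.002,-0.022],
    [-0.013,0.002,-0.021],
    [-0.016,0,-0.019],
    [-0.017,-0.001,-0.017],
    [-0.019,-0.003,-0.016],
    [-0.02,-0.004,-0.014],
    [-0.018,0.056,0.005],
  ],
  rotation=[
    [-0.008,-0.033,-0.035],
    [-0.007,-0.034,-0.036],
    [-0.008,-0.033,-0.035],
    [-0.008,-0.033,-0.035],
    [-0.008,-0.034,-0.035],
    [-0.007,-0.033,-0.035],
    [-0.008,-0.033,-0.035],
    [-0.008,-0.034,-0.036],
    [-0.008,-0.033,-0.035],
    [0.028,-0.026,0.015],
  ],
)

```text
clock: 7.7
position: [0.4613, -0.1573, 0.3565]
tool_rot: [-3.055, 0.258, -3.097]
force: [3.1, 0.9, -0.5]
grip_width: 0.0855
```

>>> move_arm(
  jaw=[0,0,0,0,0,0,0,0,0,0],
  dp=[
    [-0.013,0.061,-0.002],
    [-0.005,0.064,-0.006],
    [0.002,0.064,-0.009],
    [0.011,0.062,-0.008],
    [0.021,0.057,-0.004],
    [0.019,0.027,0.004],
    [0.007,-0.001,0.003],
    [-0.001,0.001,-0.002],
    [-0.001,-0.001,0.001],
    [0.0,-0.066,0.02],
  ],
  rotation=[
    [0.017,-0.032,0.009],
    [0.005,-0.033,0.005],
    [-0.003,-0.03,0.0],
    [-0.009,-0.024,-0.003],
    [-0.011,-0.015,-0.005],
    [-0.004,0.001,-0.004],
    [0.001,0.006,0.001],
    [-0.002,-0.001,0.001],
    [0.0,-0.001,-0.001],
    [0.035,0.019,-0.022],
  ],
)

```text
clock: 8.95
position: [0.4474, 0.0593, 0.3125]
tool_rot: [-2.888, 0.588, -2.973]
force: [0.4, -1.5, -0.6]
grip_width: 0.0852
```

>>> move_arm(
  jaw=[0,0,0,0,0,0,0,0,0,0],
  dp=[
    [0.006,-0.065,0.023],
    [0.011,-0.063,0.024],
    [0.018,-0.061,0.027],
    [0.024,-0.057,0.029],
    [0.029,-0.054,0.032],
    [0.034,-0.048,0.034],
    [0.038,-0.042,0.038],
    [-0.011,0.006,-0.025],
    [-0.012,0.009,-0.023],
    [-0.012,0.014,-0.021],
  ],
  rotation=[
    [0.032,0.022,-0.023],
    [0.03,0.024,-0.022],
    [0.027,0.026,-0.021],
    [0.024,0.029,-0.022],
    [0.021,0.031,-0.022],
    [0.018,0.033,-0.022],
    [0.014,0.036,-0.022],
    [-0.043,-0.015,0.015],
    [-0.043,-0.015,0.014],
    [-0.043,-0.015,0.014],
  ],
)

```text
clock: 10.2
position: [0.4305, -0.2579, 0.3325]
tool_rot: [-2.724, 0.009, -2.956]
force: [-0.5, 0.2, -1.2]
grip_width: 0.0855
```

```bash
python3 log.py; python3 - <<'E'
from s10 import *
P=poses(133,2458,0);r=rows_between(P);Q=sim(qc,r,k=2);print(Q[50].round(3))
q=np.loadtxt("log.txt")[-1,:7];Q=sim(q,r[50:],k=2);print(np.minimum(Q-LO,HI-Q).min(),Q[-1].round(3),fk(Q[-1])[0],run(Q[-1],task2(28,1)[1:])[:3])
E
```

```text
10.2 [ 0.886  0.169 -0.804  1.968  0.623  1.016  1.526] [ 0.4305 -0.2579  0.3325] [-2.7239  0.0086 -2.956 ]
[ 0.914  0.17  -0.829  1.963  0.621  1.023  1.529]
0.05238793326953961 [ 1.203  0.94  -1.277  1.971  1.38   0.691  0.89 ] [ 0.60789586 -0.22296072  0.12659555] (np.float64(1.5701909532376163e-05), np.float64(0.09743525090466854), np.float64(0.8622671771810636))
```

>>> move_arm(
  jaw=[0,0,0,0,0,0,0,0,0,0],
  dp=[
    [-0.013,0.016,-0.019],
    [-0.013,0.019,-0.016],
    [-0.012,0.022,-0.012],
    [0.012,-0.007,-0.046],
    [0.012,-0.013,-0.045],
    [0.011,-0.019,-0.043],
    [0.009,-0.025,-0.041],
    [0.008,-0.03,-0.037],
    [0.005,-0.035,-0.033],
    [0.002,-0.039,-0.03],
  ],
  rotation=[
    [-0.044,-0.015,0.015],
    [-0.043,-0.015,0.014],
    [-0.043,-0.015,0.014],
    [0.037,0.003,0.027],
    [0.037,0.004,0.026],
    [0.036,0.003,0.026],
    [0.037,0.003,0.027],
    [0.037,0.003,0.026],
    [0.037,0.003,0.027],
    [0.036,0.003,0.026],
  ],
)

```text
clock: 11.45
position: [0.3417, -0.2466, 0.6038]
tool_rot: [-2.443, 0.308, 2.654]
force: [-0.2, -0.3, 0.6]
grip_width: 0.0855
```

>>> move_arm(
  jaw=[0,0,0,0,0,0,0,0,0,0],
  dp=[
    [0,-0.041,-0.024],
    [-0.004,-0.045,-0.02],
    [-0.032,0.044,0.041],
    [-0.031,0.044,0.042],
    [-0.028,0.046,0.043],
    [-0.024,0.047,0.044],
    [-0.022,0.048,0.045],
    [-0.017,0.049,0.046],
    [-0.015,0.05,0.046],
    [-0.012,0.052,0.045],
  ],
  rotation=[
    [0.037,0.003,0.026],
    [0.037,0.004,0.027],
    [0.001,-0.004,-0.024],
    [-0.006,-0.006,-0.021],
    [-0.011,-0.008,-0.021],
    [-0.015,-0.008,-0.019],
    [-0.019,-0.01,-0.019],
    [-0.023,-0.01,-0.017],
    [-0.026,-0.012,-0.017],
    [-0.031,-0.013,-0.015],
  ],
)

```text
clock: 12.7
position: [0.5305, -0.3695, 0.317]
tool_rot: [-2.541, 0.209, 3.016]
force: [0.1, -1.2, 0.4]
grip_width: 0.0854
```

```bash
python3 log.py; python3 - <<'E'
from s10 import *
from emit import emit
P=poses(133,2458,0);q=np.loadtxt("log.txt")[-1,:7]
Q=emit([fk(q)]+P[71:],q);print(run(Q[-1],task2(28,1)[1:])[:3])
E
```

```text
12.7 [ 1.032  0.562 -1.137  1.789  1.21   1.305  0.872] [ 0.5305 -0.3695  0.317 ] [-2.5412  0.2088  3.0164]
[[-0.009,0.049,0.039],[-0.006,0.057,0.042],[-0.006,0.06,0.038],[-0.005,0.055,0.028],[-0.006,0.052,0.02]]
[[-0.034,-0.016,-0.011],[-0.04,-0.019,-0.011],[-0.046,-0.023,-0.008],[-0.045,-0.025,-0.004],[-0.044,-0.028,-0.0]]
-> [ 0.608 -0.225  0.131]
m 0.23 v 0.51 [1.205, 0.927, -1.27, 1.969, 1.364, 0.679, 0.899]
(np.float64(1.5756834614014513e-05), np.float64(0.0972173074304794), np.float64(0.8778582084113626))
```

>>> move_arm(
  jaw=[0,0,0,0,0,0],
  dp=[
    [-0.009,0.049,0.039],
    [-0.006,0.057,0.042],
    [-0.006,0.06,0.038],
    [-0.005,0.055,0.028],
    [-0.006,0.052,0.02],
    [0,0,0],
  ],
  rotation=[
    [-0.034,-0.016,-0.011],
    [-0.04,-0.019,-0.011],
    [-0.046,-0.023,-0.008],
    [-0.045,-0.025,-0.004],
    [-0.044,-0.028,0],
    [0,0,0],
  ],
)

```text
clock: 13.45
position: [0.6065, -0.2258, 0.1304]
tool_rot: [3.14, 0.491, -3.068]
force: [0.6, 0.1, -0.0]
grip_width: 0.0853
```

```bash
python3 log.py; python3 - <<'E'
from h import *
c=calibration("wrist");im=grab_frame("wrist");cv2.imwrite("pics/w3.png",im);np.savez("pics/w3.npz",camera_matrix=c["camera_matrix"],T=c["T"])
m=((im[...,2]>130)&(im[...,1]<70)&(im[...,0]<70)).astype(np.uint8)
n,l,st,ce=cv2.connectedComponentsWithStats(m)
for s in st[1:]:
    if s[4]>300:print(s)
E
```

```text
13.45 [ 1.205  0.925 -1.267  1.971  1.362  0.678  0.897] [ 0.6065 -0.2258  0.1304] [ 3.1403  0.4913 -3.0681]
[ 278  231   94   46 3522]
[295 333  60  10 559]
```

View pics/w3.png

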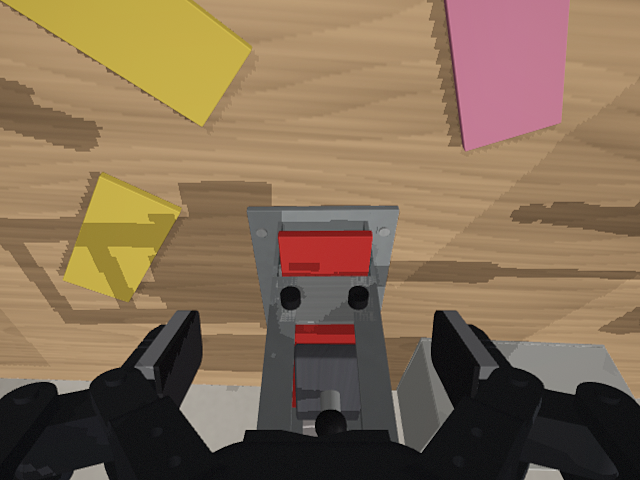

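```bash
python3 - <<'E'
from h import *
c=np.load("pics/w3.npz");im=cv2.imread("pics/w3.png")
r=im.astype(int);m=(r[...,2]>120)&(r[...,1]<70)&(r[...,0]<70)
for u in(285,300,325,350,365):v=np.where(m[220:285,u])[0]+220;print(u,v.min(),v.max())
for v in(240,250,260):u=np.where(m[v,260:390])[0]+260;print(v,u.min(),u.max())
for uv in((279,235.5),(372,235.5),(280,231.5),(371.5,231.5)):print(cast(c,uv,.056).round(4),cast(c,uv,.050).round(4))
for uv in((282,276),(368,276),(325,276)):print('gate',cast(c,uv,.056).round(4))
for uv in((247,206),(398,206)):print('foot',cast(c,uv,.006).round(4))
E
```

```text
285 232 276
300 232 275
325 231 275
350 231 275
365 231 275
240 278 371
250 279 370
260 281 369
[ 0.634  -0.2468  0.056 ] [ 0.6398 -0.2472  0.05  ]
[ 0.6301 -0.1929  0.056 ] [ 0.6357 -0.1913  0.05  ]
[ 0.6308 -0.2463  0.056 ] [ 0.6365 -0.2466  0.05  ]
[ 0.627  -0.1937  0.056 ] [ 0.6325 -0.1921  0.05  ]
gate [ 0.6702 -0.2447  0.056 ]
gate [ 0.6662 -0.1892  0.056 ]
gate [ 0.6682 -0.2169  0.056 ]
foot [ 0.6549 -0.2726  0.006 ]
foot [ 0.6471 -0.1662  0.006 ]
```

```bash
python3 - <<'E'
from h import *
p,R,s=cur();g=np.array([.644,-.219,.053]);t=g+.014*ori(4.5,28).apply([0,0,1]);print(t,R.inv().apply(t-p)/.8)
E
```

```text
[ 0.65055234 -0.21848432  0.04063873] [0.00567602 0.00630541 0.12644973]
```

>>> move_arm(
  jaw=[0,0,0,0,0,0],
  dp=[
    [0.003,0.0035,0.02],
    [0.0027,0.0028,0.03],
    [0,0,0.03],
    [0,0,0.026],
    [0,0,0.02],
    [0,0,0],
  ],
  rotation=[
    [0,0,0],
    [0,0,0],
    [0,0,0],
    [0,0,0],
    [0,0,0],
    [0,0,0],
  ],
)

```text
clock: 14.25
position: [0.6517, -0.2172, 0.042]
tool_rot: [-3.138, 0.494, -3.065]
force: [0.7, -0.2, -0.3]
grip_width: 0.0853
```

>>> move_arm(
  jaw=[255,255,255,255,255,255],
  dp=[
    [0,0,0],
    [0,0,0],
    [0,0,0],
    [0,0,0],
    [0,0,0],
    [0,0,0],
  ],
  rotation=[
    [0,0,0],
    [0,0,0],
    [0,0,0],
    [0,0,0],
    [0,0,0],
    [0,0,0],
  ],
  squeeze=40,
)

```text
clock: 15.0
position: [0.6513, -0.2174, 0.0429]
tool_rot: [-3.139, 0.495, -3.065]
force: [-5.4, -0.5, 8.3]
grip_width: 0.0552
```

```bash
python3 log.py; python3 - <<'E'
from h import *
im=grab_frame("wrist");cv2.imwrite("pics/w4.png",im)
print(bot.observe()["grip_width"],bot.observe()["force"])
E
```

```text
15.0 [ 1.063  1.067 -1.132  1.907  1.597  0.647  0.738] [ 0.6513 -0.2174  0.0429] [-3.139   0.4952 -3.0654]
0.05476849478345227 [-5.11395979 -0.70037027  8.66213112]
```

View pics/w4.png

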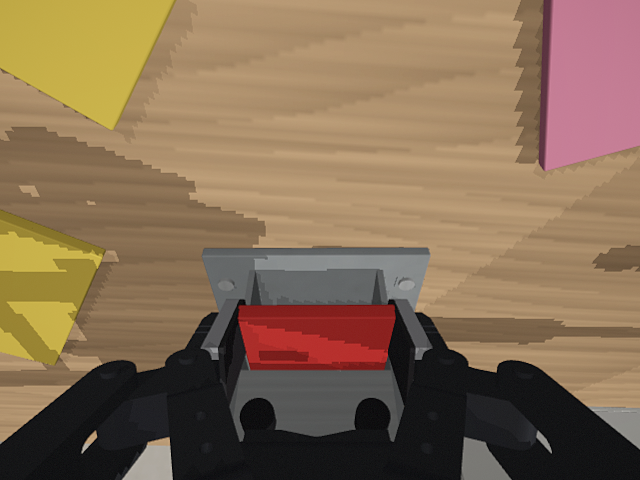

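```bash
cat > place.py <<'E'
from search import *
from emit import emit
import h
p,R,s=h.cur();q=np.array(s["qpos"])
mx=np.array([np.cos(np.radians(4.3)),np.sin(np.radians(4.3)),0])
E
python3 - <<'E'
from place import *
c=np.array([.631,-.220,.053])+.065*mx
ct=R.inv().apply(c-p);np.save("ct.npy",np.r_[ct,R.as_quat()]);print('ct',ct)
T=[(p,R)]
def to(p1,R1,n):
    p0,R0_=T[-1];rv=(R0_.inv()*R1).as_rotvec()
    for i in range(1,n+1):T.append((p0+(p1-p0)*i/n,R0_*Rt.from_rotvec(rv*i/n)))
to(p-.13*mx,R,10);to(T[-1][0]+.12*ez,R,3)
Rp=Rt.from_euler('z',-10.4,True)*R
to(TO-.06*TX+.08*TY+.15*ez-Rp.apply(ct),Rp,11)
Q=emit(T,q)
E
```

```text
ct [-0.04397798 -0.00112254  0.01231845]
[[0.014,-0.0,-0.008],[0.015,-0.0,-0.007],[0.014,-0.0,-0.008],[0.014,-0.0,-0.008],[0.014,-0.0,-0.008],[0.015,-0.0,-0.007],[0.014,-0.0,-0.008],[0.014,-0.0,-0.008],[0.015,-0.0,-0.007],[0.014,-0.0,-0.008]]
[[0.0,0.0,0.0],[0.0,0.0,0.0],[0.0,0.0,0.0],[0.0,0.0,0.0],[0.0,0.0,0.0],[0.0,0.0,0.0],[0.0,0.0,0.0],[0.0,0.0,0.0],[0.0,0.0,0.0],[0.0,0.0,0.0]]
-> [ 0.521 -0.227  0.042]
[[-0.024,-0.0,-0.044],[-0.024,-0.0,-0.044],[-0.023,-0.0,-0.044],[0.001,0.063,-0.004],[0.003,0.063,-0.003],[0.003,0.063,-0.005],[0.004,0.064,-0.005],[0.006,0.063,-0.005],[0.006,0.062,-0.006],[0.007,0.063,-0.006]]
[[0.0,0.0,0.0],[0.0,0.0,0.0],[0.0,0.0,0.0],[0.002,0.0,0.005],[0.003,0.0,0.004],[0.002,0.0,0.005],[0.003,0.0,0.004],[0.002,0.0,0.005],[0.003,0.0,0.005],[0.002,0.0,0.004]]
-> [0.478 0.126 0.174]
[[0.008,0.063,-0.007],[0.008,0.062,-0.008],[0.01,0.062,-0.007],[0.011,0.062,-0.009]]
[[0.003,0.0,0.005],[0.002,0.0,0.005],[0.003,0.0,0.004],[0.002,0.0,0.005]]
-> [0.453 0.327 0.181]
m 0.073 v 0.98 [-0.079, 0.717, -1.267, 2.075, 1.337, 1.222, -0.554]
```

>>> move_arm(
  jaw=[255,255,255,255,255,255,255,255,255,255],
  dp=[
    [0.014,0,-0.008],
    [0.015,0,-0.007],
    [0.014,0,-0.008],
    [0.014,0,-0.008],
    [0.014,0,-0.008],
    [0.015,0,-0.007],
    [0.014,0,-0.008],
    [0.014,0,-0.008],
    [0.015,0,-0.007],
    [0.014,0,-0.008],
  ],
  rotation=[
    [0,0,0],
    [0,0,0],
    [0,0,0],
    [0,0,0],
    [0,0,0],
    [0,0,0],
    [0,0,0],
    [0,0,0],
    [0,0,0],
    [0,0,0],
  ],
)

```text
clock: 16.3
position: [0.5207, -0.2268, 0.0417]
tool_rot: [-3.14, 0.494, -3.065]
force: [-0.2, 0.5, -0.6]
grip_width: 0.0551
```

```bash
python3 - <<'E'
from h import *
w=grab_frame("wrist");s=grab_frame("side")[180:280,210:340]
o=np.zeros((480,800,3),np.uint8);o[:,:480]=w[:,80:560];o[:246,480:]=cv2.resize(s,(320,246))
s=grab_frame("scene")[205:345,160:300];o[246:480,480:714]=cv2.resize(s,(234,234));cv2.imwrite("pics/m5.png",o)
print(bot.observe()["grip_width"],bot.observe()["force"])
E
```

```text
0.05479509465355565 [ 0.21578646 -0.69111461  0.715544  ]
```

View pics/m5.png

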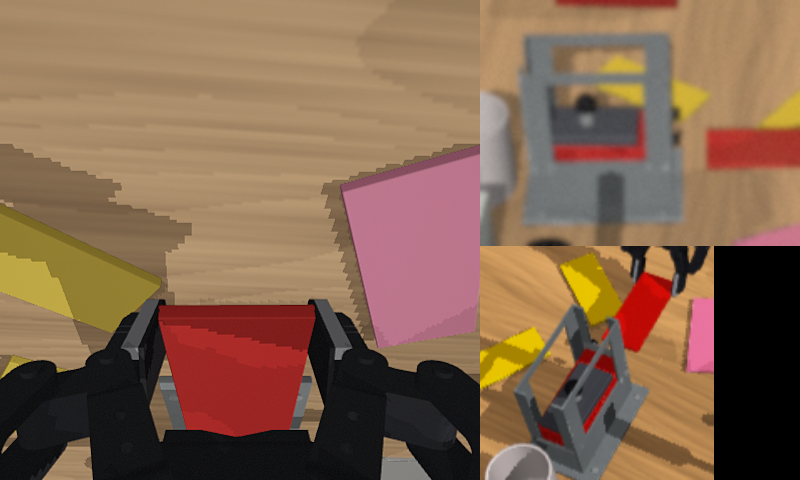

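>>> move_arm(
  jaw=[255,255,255,255,255,255,255,255,255,255],
  dp=[
    [-0.024,0,-0.044],
    [-0.024,0,-0.044],
    [-0.023,0,-0.044],
    [0.001,0.063,-0.004],
    [0.003,0.063,-0.003],
    [0.003,0.063,-0.005],
    [0.004,0.064,-0.005],
    [0.006,0.063,-0.005],
    [0.006,0.062,-0.006],
    [0.007,0.063,-0.006],
  ],
  rotation=[
    [0,0,0],
    [0,0,0],
    [0,0,0],
    [0.002,0,0.005],
    [0.003,0,0.004],
    [0.002,0,0.005],
    [0.003,0,0.004],
    [0.002,0,0.005],
    [0.003,0,0.005],
    [0.002,0,0.004],
  ],
)

```text
clock: 17.7
position: [0.4781, 0.1274, 0.1745]
tool_rot: [-3.141, 0.495, 3.103]
force: [1.3, -0.5, -1.0]
grip_width: 0.055
```

>>> move_arm(
  jaw=[255,255,255,255,255],
  dp=[
    [0.008,0.063,-0.007],
    [0.008,0.062,-0.008],
    [0.01,0.062,-0.007],
    [0.011,0.062,-0.009],
    [0,0,0],
  ],
  rotation=[
    [0.003,0,0.005],
    [0.002,0,0.005],
    [0.003,0,0.004],
    [0.002,0,0.005],
    [0,0,0],
  ],
)

```text
clock: 18.32
position: [0.4514, 0.3319, 0.1819]
tool_rot: [3.138, 0.493, 3.04]
force: [-1.0, 0.7, 0.2]
grip_width: 0.0549
```

```bash
python3 log.py; python3 - <<'E'
from h import *
c=calibration("wrist");im=grab_frame("wrist");cv2.imwrite("pics/w6.png",im);np.savez("pics/w6.npz",camera_matrix=c["camera_matrix"],T=c["T"])
def P(x,y,z):return proj(c,np.array([.549,.235,.042])+x*np.array([.9943,-.1063,0])+y*np.array([.1063,.9943,0])+np.array([0,0,z]))
for n,a in dict(f1=(-.13,.135,0),f2=(.09,.135,0),c1=(.13,-.16,0),c2=(.13,.16,0),pad=(.113,-.03,.062),n1=(-.13,-.16,0),n2=(-.13,.16,0)).items():print(n,P(*a).round(0))
E
```

```text
18.325 [-0.095  0.707 -1.25   2.073  1.33   1.204 -0.552] [0.4514 0.3319 0.1819] [3.1383 0.4932 3.0399]
f1 [398. 104.]
f2 [365. 313.]
c1 [ 87. 334.]
c2 [384. 335.]
pad [192. 382.]
n1 [-86. 102.]
n2 [439. 104.]
```

View pics/w6.png

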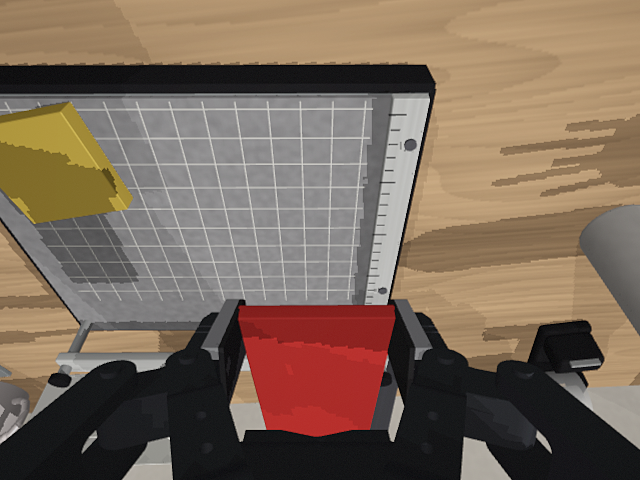

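```bash
python3 - <<'E'
from h import *
c=np.load("pics/w6.npz");g=cv2.cvtColor(cv2.imread("pics/w6.png"),cv2.COLOR_BGR2GRAY).astype(int)
pts=[]
for v in range(100,300,12):
    row=g[v,340:420];d=np.diff(cv2.GaussianBlur(row.astype(np.float32).reshape(1,-1),(3,1),0).ravel());k=[(int(j+340),int(d[j])) for j in np.argsort(-d)[:2]]
    k.sort(); pts.append((v,k))
print(pts)
near=[]
for u in range(150,380,25): near.append((u,[int(x) for x in g[86:100,u]]))
for n in near[:4]+near[-3:]:print(n)
print('far',[ (u,[int(x) for x in g[312:336,u]]) for u in (120,170)])
print('left',[(v,[int(x) for x in g[v,15:95][::2]]) for v in(250,290)])
E
```

```text
[(100, [(392, 34), (393, 32)]), (112, [(390, 28), (391, 39)]), (124, [(389, 40), (390, 29)]), (136, [(387, 38), (388, 33)]), (148, [(386, 37), (414, 37)]), (160, [(384, 43), (385, 28)]), (172, [(382, 43), (417, 57)]), (184, [(414, 55), (415, 57)]), (196, [(379, 44), (412, 54)]), (208, [(409, 57), (410, 51)]), (220, [(406, 51), (407, 51)]), (232, [(374, 42), (404, 52)]), (244, [(372, 37), (401, 44)]), (256, [(370, 40), (371, 36)]), (268, [(396, 56), (397, 45)]), (280, [(367, 44), (394, 55)]), (292, [(365, 42), (391, 57)])]
(150, [28, 28, 28, 28, 27, 28, 16, 72, 125, 121, 88, 99, 126, 145])
(175, [29, 27, 29, 30, 28, 27, 18, 74, 126, 125, 100, 104, 123, 142])
(200, [28, 31, 27, 30, 28, 28, 15, 94, 145, 122, 99, 109, 132, 143])
(225, [30, 31, 29, 26, 31, 26, 18, 91, 143, 122, 98, 109, 132, 142])
(325, [31, 30, 28, 29, 27, 25, 35, 103, 145, 115, 97, 111, 137, 141])
(350, [29, 29, 27, 30, 27, 26, 33, 105, 143, 109, 102, 114, 138, 142])
(375, [29, 26, 29, 30, 31, 28, 25, 73, 107, 96, 92, 114, 134, 102])
far [(120, [125, 124, 126, 129, 128, 127, 127, 130, 135, 123, 84, 87, 87, 89, 90, 92, 90, 69, 123, 178, 163, 156, 151, 149]), (170, [130, 130, 128, 124, 122, 122, 124, 125, 127, 117, 82, 84, 86, 89, 89, 89, 90, 79, 75, 111, 121, 119, 113, 97])]
left [(250, [116, 116, 116, 121, 17, 94, 134, 125, 128, 128, 123, 123, 126, 128, 130, 129, 127, 123, 84, 86, 88, 89, 88, 86, 87, 88, 110, 97, 89, 89, 89, 86, 87, 86, 89, 89, 89, 87, 111, 81]), (290, [150, 151, 150, 151, 152, 151, 153, 152, 151, 151, 150, 149, 152, 153, 156, 125, 112, 118, 124, 48, 63, 146, 140, 140, 139, 140, 139, 140, 141, 129, 125, 125, 141, 149, 148, 149, 148, 149, 141, 165])]
```

```bash
python3 - <<'E'
from h import *
c=np.load("pics/w6.npz")
F=np.array([cast(c,uv,.050) for uv in((392.5,100),(391,112),(389.5,124),(388,136),(385,160),(382.8,172),(379.5,196),(374.5,232),(372.5,244),(371,256),(367.5,280),(365.5,292))])
N=np.array([cast(c,(u,93),.042) for u in(150,200,250,300,350)]);Z=np.array([cast(c,uv,.042) for uv in((120,329.5),(170,329.8))])
k=np.polyfit(F[:,0],F[:,1],1);print('fence yaw',np.degrees(np.arctan(k[0])),'pts',F[0].round(4),F[-1].round(4),'resid',np.abs(np.polyval(k,F[:,0])-F[:,1]).max())
k2=np.polyfit(N[:,1],N[:,0],1);print('near yaw',-np.degrees(np.arctan(k2[0])),N[0].round(4),N[-1].round(4),'far',Z.round(4))
for ps in(k[0],):
    a=np.arctan(ps);X=np.array([np.cos(a),np.sin(a)]);Y=np.array([-X[1],X[0]])
    print('x of near',(N[:,:2]@X).mean(),'far',(Z[:,:2]@X).mean(),'fence Y',(F[:,:2]@Y).mean())
    o=np.array([.549,.235]);print('scene origin',o@X,o@Y)
E
```

```text
fence yaw -5.672736395415922 pts [0.4274 0.3782 0.05  ] [0.6083 0.3603 0.05  ] resid 0.0003482351704244824
near yaw -5.822059351826924 [0.4121 0.2346 0.042 ] [0.4243 0.3539 0.042 ] far [[0.656  0.1011 0.042 ]
 [0.6621 0.1535 0.042 ]]
x of near 0.387038222077118 far 0.6432410319939652 fence Y 0.41891556776883393
scene origin 0.5230825228259249 0.28811573076468033
```

```bash
cat > tf.py <<'E'
import numpy as np
X=np.array([.9951,-.0993,0]);Y=np.array([.0993,.9951,0]);O=np.array([.5427,.2318,.042])
tr=lambda x,y,z:O+x*X+y*Y+np.array([0,0,z])
inv=lambda p:np.array([(p-O)@X,(p-O)@Y,(p-O)[2]])
E
cat > gopl.py <<'E'
from place import *
from tf import *
z=np.load("ct.npy");ct=z[:3];Rg=Rt.from_quat(z[3:])
# blank axes in tool frame
B=Rg.inv()*Rt.from_euler('z',4.3,True)   # blank->tool
T=[(p,R)]
def to(p1,R1,n):
    p0,R0_=T[-1];rv=(R0_.inv()*R1).as_rotvec()
    for i in range(1,n+1):T.append((p0+(p1-p0)*i/n,R0_*Rt.from_rotvec(rv*i/n)))
def pose(x,y,zc,pitch=0):  # blank centre in trimmer frame, pitch deg nose down
    Rb=Rt.from_euler('z',-5.7,True)*Rt.from_euler('y',pitch,True);Rw=Rb*B.inv()
    return tr(x,y,zc)-Rw.apply(ct),Rw
E
python3 - <<'E'
from gopl import *
c=np.load("pics/w6.npz")
# in-hand check
for dx,dy in((-.065,.028),(-.065,-.028)):
    print(h.proj(c,p+R.apply(ct+B.apply([dx,dy,.003]))).round(1))
print('blank now',inv(p+R.apply(ct)))
a,b=pose(-.05,.078,.05);to(a,b,6)
a,b=pose(-.05,.078,.0165,4);to(a,b,2)
a,b=pose(.080,.078,.0165,4);to(a,b,7)
Q=emit(T,q);print('TCP z',a[2],'lean',np.degrees(np.arccos(-b.apply(ez)[2])))
tip=a-.0045*b.apply(ez);print('low corner z',min((tip+s*.011*b.apply(ex))[2] for s in(1,-1)),'nose low z',(tr(.08,.078,.0165)+Rt.from_euler('z',-5.7,True).apply(Rt.from_euler('y',4,True).apply([.065,0,-.003])))[2])
E
```

```text
[391.8 315.2]
[228. 315.]
blank now [-0.05521994  0.08676556  0.14954461]
[[0.009,-0.002,0.019],[0.009,-0.002,0.019],[0.009,-0.002,0.018],[0.008,-0.001,0.019],[0.009,-0.002,0.019],[0.009,-0.002,0.019],[0.01,-0.0,0.016],[0.008,-0.0,0.017],[-0.021,-0.0,0.01],[-0.021,0.0,0.009]]
[[0.0,-0.0,-0.0],[0.0,-0.0,-0.0],[0.0,-0.0,-0.001],[0.0,-0.0,0.0],[0.0,-0.0,-0.0],[0.001,-0.001,-0.0],[-0.0,0.012,-0.0],[-0.0,0.011,-0.0],[-0.0,-0.0,-0.0],[-0.0,-0.0,-0.0]]
-> [0.492 0.316 0.051]
[[-0.021,0.0,0.01],[-0.021,0.0,0.009],[-0.021,0.0,0.01],[-0.022,0.0,0.009],[-0.021,0.0,0.01]]
[[-0.0,-0.0,-0.0],[-0.0,-0.0,-0.0],[-0.0,-0.0,-0.0],[-0.0,-0.0,-0.0],[-0.0,-0.0,-0.0]]
-> [0.585 0.307 0.051]
m 0.25 v 0.18 [-0.034, 0.977, -1.045, 1.886, 1.541, 1.076, -0.378]
TCP z 0.05156939524583101 lean 24.3734502908554
low corner z 0.05112889270663962 nose low z 0.05097313705585239
```

```bash
python3 - <<'E'
from gopl import *
a,b=pose(-.05,.078,.05);to(a,b,5)
a,b=pose(-.05,.078,.02,4);to(a,b,2)
a,b=pose(.080,.078,.012,4);to(a,b,6)
Q=emit(T,q)
E
```

```text
[[0.011,-0.002,0.023],[0.01,-0.003,0.022],[0.011,-0.002,0.023],[0.011,-0.002,0.022],[0.01,-0.002,0.023],[0.009,-0.0,0.014],[0.007,-0.0,0.015],[-0.024,-0.0,0.013],[-0.024,0.0,0.013],[-0.024,0.0,0.012]]
[[0.0,-0.0,-0.0],[0.0,-0.0,-0.0],[0.0,-0.0,-0.001],[0.0,-0.0,0.0],[0.001,-0.001,-0.0],[-0.0,0.012,-0.0],[-0.0,0.011,-0.0],[-0.0,-0.0,-0.0],[-0.0,-0.0,-0.0],[-0.0,-0.0,-0.0]]
-> [0.52  0.313 0.051]
[[-0.024,0.0,0.013],[-0.024,0.0,0.013],[-0.024,0.0,0.012]]
[[-0.0,-0.0,-0.0],[-0.0,-0.0,-0.0],[-0.0,-0.0,-0.0]]
-> [0.585 0.307 0.047]
m 0.25 v 0.22 [-0.037, 0.984, -1.04, 1.886, 1.55, 1.074, -0.384]
```

>>> move_arm(
  jaw=[255,255,255,255,255,255,255,255,255,255],
  dp=[
    [0.011,-0.002,0.023],
    [0.01,-0.003,0.022],
    [0.011,-0.002,0.023],
    [0.011,-0.002,0.022],
    [0.01,-0.002,0.023],
    [0.009,0,0.014],
    [0.007,0,0.015],
    [-0.024,0,0.013],
    [-0.024,0,0.013],
    [-0.024,0,0.012],
  ],
  rotation=[
    [0,0,0],
    [0,0,0],
    [0,0,-0.001],
    [0,0,0],
    [0.001,-0.001,0],
    [0,0.012,0],
    [0,0.011,0],
    [0,0,0],
    [0,0,0],
    [0,0,0],
  ],
)

```text
clock: 19.62
position: [0.5233, 0.3099, 0.0515]
tool_rot: [-3.137, 0.424, 3.038]
force: [-0.3, 0.1, 0.0]
grip_width: 0.0547
```

>>> move_arm(
  jaw=[255,255,255,255],
  dp=[
    [-0.024,0,0.013],
    [-0.024,0,0.013],
    [-0.024,0,0.012],
    [0,0,0],
  ],
  rotation=[
    [0,0,0],
    [0,0,0],
    [0,0,0],
    [0,0,0],
  ],
)

```text
clock: 20.12
position: [0.5882, 0.3024, 0.0475]
tool_rot: [-3.138, 0.425, 3.036]
force: [0.0, -0.1, -0.6]
grip_width: 0.0543
```

```bash
python3 log.py; python3 - <<'E'
from gopl import *
print(inv(p+R.apply(ct)),s["force"],s["grip_width"],(p-.0045*R.apply(ez)-.011*R.apply(ex))[2],(p-.0045*R.apply(ez)+.011*R.apply(ex))[2])
E
```

```text
20.125 [-0.03   0.982 -1.038  1.886  1.549  1.072 -0.383] [0.5882 0.3024 0.0475] [-3.1376  0.425   3.0356]
[0.08344235 0.07335365 0.01244017] [ 0.02963529 -0.10768268 -0.63767581] 0.05434840075346122 0.05616100437021943 0.04709012592363967
```

>>> move_arm(
  jaw=[40,40,40,40],
  dp=[
    [0,0,0],
    [0,0,0],
    [0,0,0],
    [0,0,0],
  ],
  rotation=[
    [0,0,0],
    [0,0,0],
    [0,0,0],
    [0,0,0],
  ],
)

```text
clock: 20.62
position: [0.5864, 0.3038, 0.0476]
tool_rot: [-3.137, 0.425, 3.039]
force: [-0.6, 0.2, 0.1]
grip_width: 0.0721
```

>>> move_arm(
  jaw=[40,40,40,255,255,255],
  dp=[
    [0,0,-0.03],
    [0,0,-0.06],
    [0,0,-0.06],
    [0.02,0,-0.04],
    [0,0,0],
    [0,0,0],
  ],
  rotation=[
    [0,0,0],
    [0,0,0],
    [0,0,0],
    [0,0,0],
    [0,0,0],
    [0,0,0],
  ],
)

```text
clock: 21.38
position: [0.5102, 0.3119, 0.179]
tool_rot: [-3.136, 0.426, 3.039]
force: [0.3, -0.1, -0.4]
grip_width: 0.0169
```

```bash
python3 log.py; cat > see.py <<'E'
import sys
from h import *
import tf
n=sys.argv[1]
for cam in("wrist","scene"):
    c=calibration(cam);im=grab_frame(cam);cv2.imwrite(f"pics/{cam}{n}.png",im);np.savez(f"pics/{cam}{n}.npz",camera_matrix=c["camera_matrix"],T=c["T"])
    r=im.astype(int);m=((r[...,2]>80)&(r[...,1]<r[...,2]*.45)&(r[...,0]<r[...,2]*.45)).astype(np.uint8)
    k,l,st,ce=cv2.connectedComponentsWithStats(m)
    for i in range(1,k):
        if st[i,4]>150:
            q=cast(c,ce[i],.048);t=tf.inv(q)
            if abs(t[0])<.2 and abs(t[1])<.2:
                b=cv2.boxPoints(cv2.minAreaRect(np.argwhere(l==i)[:,::-1].astype(np.float32)))
                print(cam,st[i,4],'corners in trimmer mm',[(tf.inv(cast(c,x,.048))[:2]*1000).round(1).tolist() for x in b],b.round(0).tolist())
E
python3 see.py 7
python3 -c "
import cv2
w=cv2.imread('pics/wrist7.png');s=cv2.imread('pics/scene7.png')[235:425,335:540]
import numpy as np
o=np.zeros((600,800,3),np.uint8);o[:360,:480]=cv2.resize(w,(480,360));o[:297,480:]=cv2.resize(s,(320,297));cv2.imwrite('pics/m7.png',o)"
```

```text
21.375 [ 0.006  0.74  -1.217  1.966  1.283  1.151 -0.338] [0.5102 0.3119 0.179 ] [-3.1363  0.4256  3.0388]
wrist 6508 corners in trimmer mm [[14.9, 47.1], [15.0, 100.7], [145.8, 107.8], [145.9, 38.4]] [[280.0, 223.0], [352.0, 223.0], [352.0, 330.0], [280.0, 330.0]]
wrist 373 corners in trimmer mm [[165.5, -75.6], [158.4, -36.1], [185.0, -39.4], [192.8, -80.8]] [[167.0, 342.0], [205.0, 338.0], [207.0, 353.0], [169.0, 357.0]]
scene 169 corners in trimmer mm [[80.7, -55.0], [64.4, -29.8], [93.8, -15.0], [109.9, -39.8]] [[401.0, 328.0], [415.0, 328.0], [415.0, 342.0], [401.0, 342.0]]
scene 583 corners in trimmer mm [[80.8, 47.6], [21.0, 47.3], [21.1, 104.2], [80.0, 102.9]] [[445.0, 352.0], [456.0, 330.0], [481.0, 344.0], [470.0, 365.0]]
scene 606 corners in trimmer mm [[153.1, 47.2], [106.9, 47.7], [106.8, 105.1], [152.2, 103.4]] [[430.0, 380.0], [440.0, 362.0], [466.0, 376.0], [456.0, 394.0]]
```

View pics/m7.png

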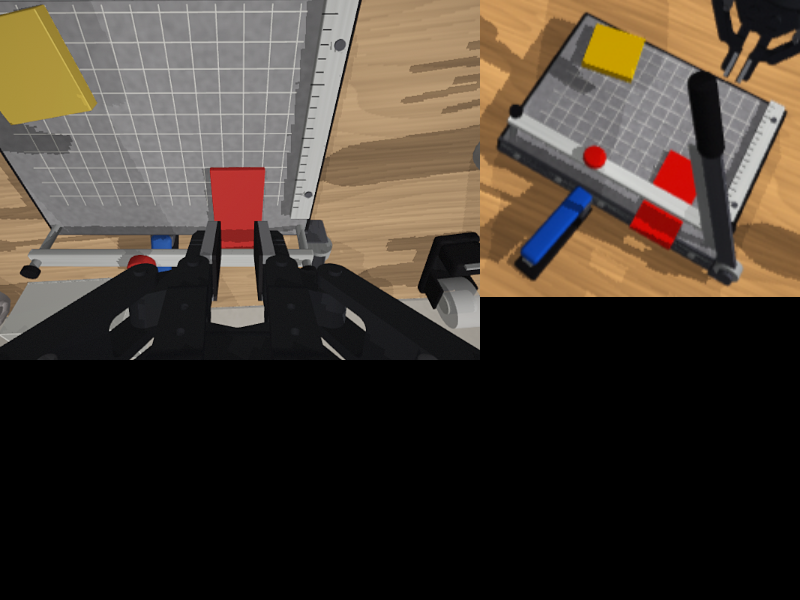

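```bash
cat > pu.py <<'E'
from gopl import *
def orr(lean): return h.ori(-5.7,lean)*F
E
python3 - <<'E'
from pu import *
print(inv(p))
to(tr(.06,.008,.06),orr(15),7);to(tr(.07,.008,.0045),orr(15),3);to(tr(.07,.052,.0045),orr(15),5)
Q=emit(T,q)
E
```

```text
[-0.04031264  0.07636078  0.13654516]
[[-0.011,-0.012,0.02],[-0.011,-0.012,0.02],[-0.012,-0.012,0.019],[-0.012,-0.012,0.019],[-0.012,-0.012,0.019],[-0.013,-0.013,0.018],[-0.013,-0.012,0.018],[0.002,0.0,0.024],[0.002,0.0,0.023],[0.001,0.0,0.024]]
[[-0.0,0.007,-0.0],[-0.001,0.008,-0.0],[0.0,0.007,-0.001],[-0.0,0.008,0.0],[-0.001,0.007,0.0],[0.0,0.007,-0.0],[-0.0,0.008,-0.0],[-0.0,-0.0,-0.0],[-0.0,-0.0,-0.0],[-0.0,-0.0,-0.0]]
-> [0.613 0.233 0.046]
[[0.0,0.011,-0.0],[0.0,0.011,-0.0],[0.0,0.011,-0.0],[0.0,0.011,-0.0],[0.0,0.011,-0.0]]
[[-0.0,-0.0,-0.0],[-0.0,-0.0,-0.0],[-0.0,-0.0,-0.0],[-0.0,-0.0,-0.0],[-0.0,-0.0,-0.0]]
-> [0.618 0.276 0.046]
m 0.284 v 0.21 [0.083, 1.028, -1.088, 1.745, 1.344, 1.066, -0.061]
```

>>> move_arm(
  jaw=[255,255,255,255,255,255,255,255,255,255],
  dp=[
    [-0.011,-0.012,0.02],
    [-0.011,-0.012,0.02],
    [-0.012,-0.012,0.019],
    [-0.012,-0.012,0.019],
    [-0.012,-0.012,0.019],
    [-0.013,-0.013,0.018],
    [-0.013,-0.012,0.018],
    [0.002,0,0.024],
    [0.002,0,0.023],
    [0.001,0,0.02],
  ],
  rotation=[
    [0,0.007,0],
    [-0.001,0.008,0],
    [0,0.007,-0.001],
    [0,0.008,0],
    [-0.001,0.007,0],
    [0,0.007,0],
    [0,0.008,0],
    [0,0,0],
    [0,0,0],
    [0,0,0],
  ],
)

```text
clock: 22.72
position: [0.6119, 0.2339, 0.0488]
tool_rot: [3.141, 0.261, 3.043]
force: [0.4, -0.3, 1.3]
grip_width: -0.0002
```

```bash
python3 - <<'E'
from pu import *
print(s["clock"],inv(p)*1000,s["force"],s["grip_width"],'corner z',min((p+k*.011*R.apply(ex))[2] for k in(1,-1)),np.degrees((orr(15).inv()*R).as_rotvec()).round(2))
E
```

```text
22.725 [68.63462657  8.94002204  6.80209231] [ 0.40949478 -0.2720971   1.25448122] -0.0001950591740008841 corner z 0.04595908764477744 [-0.03  0.02 -0.07]
```

>>> move_arm(
  jaw=[255,255,255,255,255,255,255],
  dp=[
    [0,0,0.003],
    [0,0.01,0],
    [0,0.01,0],
    [0,0.01,0],
    [0,0.01,0],
    [0,0.01,0],
    [0,0.005,0],
  ],
  rotation=[
    [0,0,0],
    [0,0,0],
    [0,0,0],
    [0,0,0],
    [0,0,0],
    [0,0,0],
    [0,0,0],
  ],
)

```text
clock: 23.6
position: [0.6175, 0.2777, 0.0481]
tool_rot: [3.141, 0.262, 3.042]
force: [-0.9, 0.6, 0.7]
grip_width: -0.0003
```

```bash
python3 see.py 8; python3 -c "
from pu import *
print(s['clock'],inv(p)*1000,s['force'])"
```

```text
wrist 21896 corners in trimmer mm [[92.4, 56.2], [14.3, 61.1], [20.9, 115.9], [103.9, 128.9]] [[327.0, 355.0], [345.0, 188.0], [508.0, 206.0], [489.0, 373.0]]
scene 172 corners in trimmer mm [[80.7, -55.0], [64.4, -29.8], [93.8, -15.0], [109.9, -39.8]] [[401.0, 328.0], [415.0, 328.0], [415.0, 342.0], [401.0, 342.0]]
scene 312 corners in trimmer mm [[79.9, 59.9], [38.9, 60.5], [39.8, 113.1], [80.2, 111.5]] [[450.0, 355.0], [459.0, 340.0], [482.0, 353.0], [474.0, 368.0]]
scene 635 corners in trimmer mm [[151.7, 53.9], [102.0, 58.1], [107.4, 115.3], [156.0, 110.0]] [[433.0, 381.0], [445.0, 363.0], [470.0, 379.0], [458.0, 398.0]]
23.7 [69.8125495  52.97626678  6.09887078] [-0.59465408  0.54032826  0.23937202]
```

>>> move_arm(
  jaw=[255,255,255,255],
  dp=[
    [0,0,0.0025],
    [0,0.006,0],
    [0,0.006,0],
    [0,0.006,0],
  ],
  rotation=[
    [0,0,0],
    [0,0,0],
    [0,0,0],
    [0,0,0],
  ],
)

```text
clock: 24.2
position: [0.6195, 0.2918, 0.0462]
tool_rot: [3.141, 0.262, 3.042]
force: [0.2, 1.0, -0.9]
grip_width: 0.0
```

>>> move_arm(
  jaw=[255,255,255],
  dp=[
    [0,0.0025,0],
    [0,0.0025,0],
    [0,0,0],
  ],
  rotation=[
    [0,0,0],
    [0,0,0],
    [0,0,0],
  ],
)

```text
clock: 24.58
position: [0.6198, 0.2954, 0.0462]
tool_rot: [3.141, 0.262, 3.042]
force: [-0.8, 0.2, 1.5]
grip_width: -0.0002
```

```bash
python3 see.py 9; python3 -c "
from pu import *
print(s['clock'],inv(p)*1000,s['force'])"
```

```text
wrist 22639 corners in trimmer mm [[93.1, 75.0], [14.4, 78.4], [19.5, 133.3], [102.3, 148.3]] [[329.0, 359.0], [344.0, 188.0], [511.0, 203.0], [496.0, 374.0]]
scene 173 corners in trimmer mm [[80.7, -55.0], [64.4, -29.8], [93.8, -15.0], [109.9, -39.8]] [[401.0, 328.0], [415.0, 328.0], [415.0, 342.0], [401.0, 342.0]]
scene 160 corners in trimmer mm [[78.4, 77.3], [43.1, 86.6], [54.6, 118.2], [89.3, 108.6]] [[459.0, 359.0], [470.0, 348.0], [482.0, 360.0], [471.0, 371.0]]
scene 641 corners in trimmer mm [[155.3, 73.9], [106.5, 75.5], [107.2, 133.0], [155.2, 130.1]] [[441.0, 388.0], [452.0, 369.0], [478.0, 384.0], [467.0, 403.0]]
24.675 [70.44894094 70.78966401  4.13598968] [-0.05573584 -0.06326098  0.58183157]
```

>>> move_arm(
  jaw=[255,255],
  dp=[
    [0,0.002,0],
    [0,0,0],
  ],
  rotation=[
    [0,0,0],
    [0,0,0],
  ],
)

```text
clock: 24.92
position: [0.62, 0.297, 0.0462]
tool_rot: [3.141, 0.262, 3.042]
force: [0.7, 1.3, -1.5]
grip_width: -0.0002
```

>>> move_arm(
  jaw=[255,255],
  dp=[
    [0,0.002,0],
    [0,0,0],
  ],
  rotation=[
    [0,0,0],
    [0,0,0],
  ],
)

```text
clock: 25.18
position: [0.6203, 0.298, 0.0461]
tool_rot: [-3.141, 0.262, 3.042]
force: [-0.7, -4.4, 1.0]
grip_width: -0.0004
```

>>> move_arm(
  jaw=[255,255],
  dp=[
    [0,0.0015,0],
    [0,0,0],
  ],
  rotation=[
    [0,0,0],
    [0,0,0],
  ],
)

```text
clock: 25.42
position: [0.6203, 0.2982, 0.046]
tool_rot: [-3.139, 0.262, 3.041]
force: [-3.6, -10.3, 5.6]
grip_width: 0.0003
```

>>> move_arm(
  jaw=[255,255,255,255,255],
  dp=[
    [0,-0.003,0],
    [0,-0.015,0],
    [0,-0.02,-0.03],
    [0,-0.02,-0.05],
    [0,-0.03,-0.05],
  ],
  rotation=[
    [0,0,0],
    [0,0,0],
    [0,0,0],
    [0,0,0],
    [0,0,0],
  ],
)

```text
clock: 26.05
position: [0.5857, 0.2318, 0.1475]
tool_rot: [3.141, 0.262, 3.043]
force: [1.0, -0.4, 0.2]
grip_width: -0.0001
```

```bash
python3 see.py 10; python3 - <<'E'
from pu import *
import cv2
print(s['clock'],inv(p)*1000)
c=np.load("pics/wrist10.npz");im=cv2.imread("pics/wrist10.png").astype(int)
m=(im[...,2]>80)&(im[...,1]<im[...,2]*.45)&(im[...,0]<im[...,2]*.45)
def out(u,v,z):return (inv(h.cast(c,(u,v),z))[:2]*1000).round(1).tolist()
for v in range(150,340,15):
    u=np.where(m[v,200:640])[0]+200
    if len(u)>20:print(v,u.min(),u.max(),'L',out(u.min()-.5,v,.048),'R',out(u.max()+.5,v,.048))
a=cv2.imread("pics/wrist10.png")[120:420,240:640];b=cv2.imread('pics/scene10.png')[235:425,335:540]
o=np.zeros((600,800,3),np.uint8);o[:300,:400]=a;o[:371,400:]=cv2.resize(b,(400,371),interpolation=cv2.INTER_CUBIC);cv2.imwrite('pics/m10.png',o)
E
```

```text
wrist 13017 corners in trimmer mm [[131.7, 76.8], [8.2, 76.7], [18.2, 133.3], [148.5, 150.3]] [[417.0, 315.0], [446.0, 151.0], [540.0, 168.0], [511.0, 331.0]]
wrist 1139 corners in trimmer mm [[180.1, -63.3], [136.8, -53.1], [143.4, -26.7], [187.7, -34.9]] [[233.0, 360.0], [241.0, 320.0], [277.0, 327.0], [269.0, 367.0]]
scene 169 corners in trimmer mm [[80.7, -55.0], [64.4, -29.8], [93.8, -15.0], [109.9, -39.8]] [[401.0, 328.0], [415.0, 328.0], [415.0, 342.0], [401.0, 342.0]]
scene 206 corners in trimmer mm [[47.9, 60.8], [28.3, 81.9], [77.7, 112.4], [96.4, 91.9]] [[457.0, 343.0], [470.0, 341.0], [474.0, 367.0], [462.0, 369.0]]
scene 619 corners in trimmer mm [[153.3, 78.8], [106.7, 80.2], [106.9, 137.7], [152.7, 135.0]] [[444.0, 388.0], [454.0, 370.0], [481.0, 385.0], [470.0, 403.0]]
26.15 [ 44.11538129   3.06441133 108.01052246]
180 441 536 L [25.8, 76.6] R [25.8, 133.6]
195 438 531 L [35.6, 76.4] R [35.5, 133.5]
210 436 527 L [45.7, 76.9] R [45.7, 133.9]
225 434 522 L [56.3, 77.3] R [56.3, 133.8]
240 430 517 L [67.5, 76.4] R [67.4, 133.6]
255 428 512 L [79.1, 76.9] R [79.1, 133.4]
270 425 507 L [91.4, 76.7] R [91.3, 133.2]
285 422 503 L [104.2, 76.4] R [104.2, 133.7]
300 421 498 L [117.7, 77.6] R [117.7, 133.6]
315 418 493 L [132.0, 77.4] R [131.9, 133.4]
330 244 276 L [147.0, -52.0] R [147.0, -27.1]
```

```bash
python3 - <<'E'
from pu import *
import cv2
c=np.load("pics/wrist10.npz");I=cv2.imread("pics/wrist10.png");im=I.astype(int);g=cv2.cvtColor(I,cv2.COLOR_BGR2GRAY).astype(int)
m=(im[...,2]>80)&(im[...,1]<im[...,2]*.45)&(im[...,0]<im[...,2]*.45)
def out(u,v,z):return (inv(h.cast(c,(u,v),z))[:2]*1000).round(1).tolist()
for v in(195,225,255,285):
    u=np.where(m[v,400:640])[0].max()+400; print(v,u,[int(x) for x in g[v,u-2:u+14]],[int(x) for x in im[v,u-2:u+14,2]])
    for k in range(0,6): pass
    print('  z50 at +2,+4:',out(u+2,v,.050),out(u+4,v,.050))
for u in(460,480,500,520):
    v=np.where(m[:,u])[0];v=v[v>100];print('col',u,v.min(),v.max(),'near top/bot',out(u,v.min()-.5,.048),out(u,v.min()-.5,.042),'far',out(u,v.max()+.5,.048),[int(x) for x in im[v.min()-4:v.min()+10,u,2]])
for u in(300,340,380):print('bed far',u,[int(x) for x in g[270:330,u]])
for v in(300,308,316,324):print(v,out(340,v,.042))
for u in(250,400):
    d=g[60:200,u];k=np.argmax(np.abs(np.diff(g[0:150,u])));print('near edge',u,k,out(u,k+.5,.042))
E
```

```text
195 531 [89, 89, 85, 68, 86, 103, 145, 181, 189, 189, 190, 189, 189, 189, 188, 185] [184, 187, 179, 87, 77, 101, 146, 182, 189, 189, 190, 189, 189, 189, 188, 185]
  z50 at +2,+4: [34.6, 133.2] [34.6, 134.4]
225 522 [86, 59, 71, 87, 89, 131, 171, 192, 189, 190, 190, 190, 188, 186, 184, 182] [180, 135, 132, 95, 84, 130, 171, 192, 189, 190, 190, 190, 189, 186, 184, 183]
  z50 at +2,+4: [55.2, 133.5] [55.2, 134.8]
255 512 [58, 68, 92, 90, 83, 109, 158, 190, 188, 189, 189, 188, 187, 185, 183, 180] [128, 152, 189, 142, 71, 106, 158, 191, 188, 189, 189, 188, 187, 185, 183, 181]
  z50 at +2,+4: [77.8, 133.2] [77.8, 134.5]
285 503 [87, 84, 105, 133, 135, 134, 135, 136, 139, 140, 131, 135, 135, 135, 129, 105] [184, 186, 181, 135, 131, 134, 136, 138, 139, 141, 132, 135, 136, 136, 130, 106]
  z50 at +2,+4: [102.6, 133.6] [102.6, 135.0]
col 460 167 316 near top/bot [17.4, 86.6] [19.7, 88.9] far [133.4, 109.0] [137, 138, 139, 144, 139, 115, 145, 179, 186, 184, 184, 183, 184, 183]
col 480 167 316 near top/bot [17.4, 98.2] [19.7, 100.9] far [133.4, 123.7] [129, 131, 131, 140, 140, 116, 147, 179, 185
[... 622 characters left out ...]
139, 139, 137, 138, 139, 139, 140, 141, 138, 136, 136, 135, 136, 137, 130, 112, 112, 105, 106, 105, 105, 105, 106, 107, 106, 103, 102, 104, 105, 106, 105, 85, 63, 103, 120, 11, 20, 24, 25, 22, 18, 22, 19, 22, 22, 19, 23, 38, 33, 17, 20, 20, 35, 42, 26, 21, 19]
bed far 380 [138, 139, 138, 139, 139, 140, 141, 142, 141, 140, 137, 135, 136, 137, 138, 139, 138, 139, 128, 95, 98, 100, 101, 101, 102, 104, 104, 103, 101, 99, 98, 99, 100, 100, 83, 64, 121, 157, 146, 144, 145, 144, 142, 144, 150, 152, 139, 107, 118, 119, 127, 137, 137, 137, 148, 173, 189, 189, 175, 178]
300 [122.7, 20.4]
308 [130.4, 20.7]
316 [138.4, 20.9]
324 [146.5, 21.2]
near edge 250 134 [0.5, -35.1]
near edge 400 13 [-59.3, 44.1]
```

```bash
python3 - <<'E'
from h import *
import tf
from scipy.ndimage import map_coordinates
c=calibration("scene");im=cv2.imread("pics/scene10.png").astype(float)
xs=np.arange(.104,.172,.002);print((xs*1000).round().astype(int).tolist())
for y in(.04,.06,.068,.09,.105,.12):
    P=np.array([proj(c,tf.tr(x,y,0)) for x in xs]);v=[map_coordinates(im[...,k],[P[:,1],P[:,0]],order=1) for k in(0,2)]
    print(y,'B',v[0].astype(int).tolist(),'\n   R',v[1].astype(int).tolist())
E
```

```text
[104, 106, 108, 110, 112, 114, 116, 118, 120, 122, 124, 126, 128, 130, 132, 134, 136, 138, 140, 142, 144, 146, 148, 150, 152, 154, 156, 158, 160, 162, 164, 166, 168, 170]
0.04 B [139, 145, 140, 136, 131, 120, 97, 93, 91, 89, 88, 88, 75, 56, 46, 46, 51, 51, 45, 42, 40, 41, 47, 51, 52, 52, 53, 55, 56, 54, 54, 52, 50, 51] 
   R [138, 143, 137, 133, 129, 119, 96, 93, 90, 89, 87, 87, 73, 52, 41, 43, 47, 48, 42, 39, 38, 57, 96, 120, 120, 121, 121, 126, 127, 124, 123, 120, 116, 120]
0.06 B [119, 138, 138, 140, 128, 95, 94, 94, 92, 90, 92, 90, 74, 55, 44, 42, 41, 41, 43, 42, 37, 39, 48, 54, 54, 52, 51, 51, 52, 53, 54, 51, 52, 53] 
   R [119, 137, 136, 137, 126, 95, 93, 93, 91, 89, 90, 88, 71, 50, 39, 38, 38, 37, 40, 39, 33, 54, 100, 124, 125, 121, 119, 119, 121, 123, 123, 118, 120, 123]
0.068 B [121, 142, 142, 141, 135, 110, 93, 91, 90, 90, 91, 88, 74, 54, 43, 38, 48, 69, 83, 76, 66, 46, 48, 54, 53, 53, 51, 51, 53, 54, 54, 51, 53, 54] 
   R [121, 141, 141, 140, 134, 109, 93, 90, 89, 89, 89, 86, 70, 49, 39, 35, 45, 67, 81, 75, 65, 63, 99, 125, 125, 122, 119, 118, 121, 123, 123, 120, 123, 124]
[... 200 characters left out ...]
 180, 210, 216, 215, 213, 180, 131, 122, 118, 103, 109, 118, 114, 113, 117, 121, 124, 126, 125, 122]
0.105 B [58, 16, 6, 5, 4, 5, 4, 4, 4, 5, 5, 4, 4, 3, 4, 5, 4, 4, 4, 4, 4, 3, 8, 24, 46, 49, 48, 48, 49, 53, 54, 54, 53, 53] 
   R [163, 200, 192, 153, 149, 149, 149, 149, 149, 149, 150, 151, 150, 151, 182, 211, 216, 212, 194, 150, 140, 130, 119, 101, 107, 115, 113, 112, 116, 123, 127, 127, 123, 122]
0.12 B [56, 4, 3, 5, 5, 4, 4, 3, 4, 5, 4, 3, 3, 5, 5, 5, 4, 4, 5, 5, 4, 4, 8, 22, 45, 50, 49, 49, 50, 53, 55, 54, 52, 53] 
   R [148, 195, 215, 203, 168, 149, 148, 148, 169, 201, 215, 216, 216, 216, 216, 215, 204, 166, 148, 146, 133, 123, 119, 100, 106, 116, 114, 114, 117, 124, 128, 125, 120, 123]
```

```bash
python3 - <<'E'
from pu import *
to(tr(.05,.106,.03),orr(15),4);to(tr(.05,.106,.0105),orr(15),2)
emit(T,q)
d=orr(15).inv();print('down1mm',(d.apply([0,0,-.001])/.8).round(5),'-X 1mm',(d.apply(-.001*X)/.8).round(5))
E
```

```text
[[0.005,0.032,0.024],[0.004,0.032,0.024],[0.005,0.032,0.024],[0.005,0.033,0.024],[0.003,-0.0,0.012],[0.003,-0.0,0.012]]
[[0.0,0.0,-0.0],[0.0,0.001,-0.0],[0.0,-0.0,-0.0],[0.0,0.0,-0.0],[0.0,0.0,-0.0],[0.0,0.0,-0.0]]
-> [0.603 0.333 0.052]
m 0.284 v 0.39 [-0.02, 1.033, -1.087, 1.7, 1.325, 1.102, -0.115]
down1mm [0.00032 0.      0.00121] -X 1mm [ 0.00121 -0.      -0.00032]
```

>>> move_arm(
  jaw=[255,255,255,255,255,255,255],
  dp=[
    [0.005,0.032,0.024],
    [0.004,0.032,0.024],
    [0.005,0.032,0.024],
    [0.005,0.033,0.024],
    [0.003,0,0.012],
    [0.003,0,0.012],
    [0,0,0],
  ],
  rotation=[
    [0,0,0],
    [0,0.001,0],
    [0,0,0],
    [0,0,0],
    [0,0,0],
    [0,0,0],
    [0,0,0],
  ],
)

```text
clock: 27.02
position: [0.602, 0.3341, 0.0497]
tool_rot: [3.141, 0.26, 3.042]
force: [-6.8, -2.3, 14.2]
grip_width: -0.0
```

>>> move_arm(
  jaw=[255,255],
  dp=[
    [0.0003,0,0.0013],
    [0,0,0],
  ],
  rotation=[
    [0,0,0],
    [0,0,0],
  ],
)

```text
clock: 27.28
position: [0.6021, 0.3342, 0.0495]
tool_rot: [3.14, 0.26, 3.042]
force: [-13.0, -4.3, 26.9]
grip_width: -0.0
```

>>> move_arm(
  jaw=[255,255],
  dp=[
    [0.0003,0,0.0013],
    [0,0,0],
  ],
  rotation=[
    [0,0,0],
    [0,0,0],
  ],
)

```text
clock: 27.52
position: [0.6021, 0.3343, 0.0493]
tool_rot: [3.14, 0.261, 3.042]
force: [-17.4, -7.6, 39.9]
grip_width: 0.0003
```

```bash
python3 -c "
from pu import *
print(s['clock'],inv(p)*1000,s['force'],'corner',min((p+k*.011*R.apply(ex))[2] for k in(1,-1)))"
```

```text
27.525 [ 48.93878972 107.88356823   7.29034389] [-17.41626297  -7.56462069  39.94203016] corner 0.04645395113026395
```

>>> move_arm(
  jaw=[255,255,255,255,255,255],
  dp=[
    [-0.0006,0,-0.0024],
    [0.0015,0,-0.0004],
    [0.0015,0,-0.0004],
    [0.0015,0,-0.0004],
    [0.0015,0,-0.0004],
    [0,0,0],
  ],
  rotation=[
    [0,0,0],
    [0,0,0],
    [0,0,0],
    [0,0,0],
    [0,0,0],
    [0,0,0],
  ],
)

```text
clock: 28.28
position: [0.5989, 0.3339, 0.0499]
tool_rot: [3.14, 0.262, 3.04]
force: [4.1, 0.1, 9.9]
grip_width: 0.0002
```

```bash
python3 -c "
from pu import *
print(s['clock'],inv(p)*1000,s['force'])"
```

```text
28.275 [ 45.82508064 107.17545638   7.86425889] [4.10905555 0.13034955 9.86115151]
```

>>> move_arm(
  jaw=[255,255,255,255],
  dp=[
    [-0.002,0,-0.008],
    [0,-0.03,-0.04],
    [0,-0.05,-0.05],
    [0,-0.05,-0.04],
  ],
  rotation=[
    [0,0,0],
    [0,0,0],
    [0,0,0],
    [0,0,0],
  ],
)

```text
clock: 28.78
position: [0.5596, 0.2325, 0.1569]
tool_rot: [-3.141, 0.259, 3.042]
force: [0.1, -0.4, 0.8]
grip_width: 0.0
```

```bash
cat > meas.py <<'E'
import sys
from pu import *
import cv2
n=sys.argv[1]
c=h.calibration("wrist");I=h.grab_frame("wrist");S=h.grab_frame("scene");cv2.imwrite(f"pics/wr{n}.png",I);cv2.imwrite(f"pics/sc{n}.png",S)
im=I.astype(int);m=(im[...,2]>80)&(im[...,1]<im[...,2]*.45)&(im[...,0]<im[...,2]*.45)
m=m.astype(np.uint8);k,l,st,ce=cv2.connectedComponentsWithStats(m);i=1+np.argmax(st[1:,4]);m=l==i
out=lambda u,v,z:(inv(h.cast(c,(u,v),z))[:2]*1000).round(1).tolist()
print(s['clock'],st[i])
v0=st[i,1];v1=v0+st[i,3]
for v in np.linspace(v0+12,v1-12,6).astype(int):
    u=np.where(m[v])[0];print('L',out(u.min()-.5,v,.048),'R',out(u.max()+.5,v,.048))
for u in np.linspace(st[i,0]+.45*st[i,2],st[i,0]+st[i,2]*.85,3).astype(int):
    v=np.where(m[:,u])[0].min();print('near',out(u,v-.5,.048))
cs=h.calibration("scene");xs=np.arange(.138,.160,.0005)
from scipy.ndimage import map_coordinates
for y in(.09,.105,.12):
    P=np.array([h.proj(cs,tr(x,y,0)) for x in xs]);b=map_coordinates(S[...,0].astype(float),[P[:,1],P[:,0]],order=1)
    print('scene far end x',xs[np.argmax(b>25)]*1000)
E
python3 meas.py 11
```

```text
28.775 [  412   196   112   141 11181]
L [22.6, 76.0] R [22.6, 132.7]
L [39.7, 75.9] R [39.7, 133.3]
L [58.0, 77.3] R [58.0, 133.3]
L [78.6, 77.4] R [78.6, 133.6]
L [100.0, 77.5] R [99.9, 133.6]
L [124.1, 77.6] R [124.1, 133.0]
near [14.5, 93.4]
near [14.5, 107.3]
near [13.8, 121.8]
scene far end x 147.00000000000003
scene far end x 147.00000000000003
scene far end x 147.00000000000003
```

```bash
python3 - <<'E'
from pu import *
print(inv(p)*1000)
to(tr(.055,.05,.03),orr(15),4);to(tr(.055,.055,.0042),orr(15),2);to(tr(.055,.0705,.0042),orr(15),3)
emit(T,q)
E
```

```text
[ 18.1782969   -0.23533975 116.24219507]
[[-0.004,0.016,0.029],[-0.004,0.016,0.029],[-0.004,0.015,0.029],[-0.004,0.016,0.029],[0.004,0.003,0.016],[0.004,0.003,0.015],[-0.0,0.007,0.0],[-0.0,0.006,0.0],[-0.0,0.007,0.0]]
[[-0.0,0.0,-0.0],[-0.0,0.0,-0.001],[-0.001,0.0,0.0],[0.0,0.0,-0.0],[0.0,0.0,-0.0],[0.0,0.0,-0.0],[0.0,0.0,-0.0],[0.0,0.0,-0.0],[0.0,0.0,-0.0]]
-> [0.604 0.297 0.046]
m 0.262 v 0.25 [0.043, 1.024, -1.084, 1.751, 1.343, 1.07, -0.103]
```

>>> move_arm(
  jaw=[255,255,255,255,255,255,255,255,255,255],
  dp=[
    [-0.004,0.016,0.029],
    [-0.004,0.016,0.029],
    [-0.004,0.015,0.029],
    [-0.004,0.016,0.029],
    [0.004,0.003,0.016],
    [0.004,0.003,0.015],
    [0,0.007,0],
    [0,0.006,0],
    [0,0.006,0],
    [0,0,0],
  ],
  rotation=[
    [0,0,0],
    [0,0,-0.001],
    [-0.001,0,0],
    [0,0,0],
    [0,0,0],
    [0,0,0],
    [0,0,0],
    [0,0,0],
    [0,0,0],
    [0,0,0],
  ],
)

```text
clock: 30.12
position: [0.6034, 0.2998, 0.0439]
tool_rot: [3.141, 0.26, 3.045]
force: [-2.6, -7.9, 9.1]
grip_width: -0.0003
```

>>> move_arm(
  jaw=[255,255],
  dp=[
    [0,0.002,0],
    [0,0,0],
  ],
  rotation=[
    [0,0,0],
    [0,0,0],
  ],
)

```text
clock: 30.38
position: [0.6034, 0.3, 0.0438]
tool_rot: [-3.14, 0.259, 3.044]
force: [-7.6, -16.9, 14.7]
grip_width: -0.0002
```

>>> move_arm(
  jaw=[255,255],
  dp=[
    [0,0.0015,0],
    [0,0,0],
  ],
  rotation=[
    [0,0,0],
    [0,0,0],
  ],
)

```text
clock: 30.62
position: [0.6035, 0.3001, 0.0437]
tool_rot: [-3.138, 0.259, 3.044]
force: [-10.4, -21.8, 20.6]
grip_width: -0.0001
```

```bash
python3 -c "
from pu import *
print(s['clock'],inv(p)*1000,s['force'])"
```

```text
30.625 [53.67886399 73.98089532  1.73348898] [-10.41824157 -21.83063208  20.56308755]
```

>>> move_arm(
  jaw=[255,255,255,255,255],
  dp=[
    [0,-0.004,-0.002],
    [0,-0.015,-0.002],
    [0,-0.02,-0.03],
    [0,-0.03,-0.06],
    [0,-0.04,-0.06],
  ],
  rotation=[
    [0,0,0],
    [0,0,0],
    [0,0,0],
    [0,0,0],
    [0,0,0],
  ],
)

```text
clock: 31.25
position: [0.5628, 0.2189, 0.1635]
tool_rot: [3.139, 0.258, 3.046]
force: [0.7, -0.7, 1.5]
grip_width: 0.0
```

```bash
python3 meas.py 12; python3 - <<'E'
from pu import *
import cv2
# press pad from wrist+scene by triangulation
A=[];b=[]
for cam,f in(("wrist","wr12"),("scene","sc12")):
    c=h.calibration(cam);im=cv2.imread(f"pics/{f}.png").astype(int);m=((im[...,2]>80)&(im[...,1]<im[...,2]*.45)&(im[...,0]<im[...,2]*.45)).astype(np.uint8)
    k,l,st,ce=cv2.connectedComponentsWithStats(m);e=h.proj(c,tr(.113,-.03,.056))
    i=min((i for i in range(1,k) if st[i,4]>100),key=lambda i:np.linalg.norm(ce[i]-e));print(cam,e,ce[i],st[i])
    T_=np.array(c["T"]);d=T_[:3,:3]@np.linalg.solve(np.array(c["camera_matrix"]),[*ce[i],1]);d/=np.linalg.norm(d);M=np.eye(3)-np.outer(d,d);A.append(M);b.append(M@T_[:3,3])
x=np.linalg.solve(sum(A),sum(b));print('pad',x,inv(x)*1000)
E
```

```text
31.25 [  426   186   115   139 10973]
L [22.8, 76.6] R [22.6, 133.7]
L [39.8, 76.4] R [39.6, 133.4]
L [58.1, 76.2] R [57.9, 133.1]
L [77.8, 75.9] R [77.6, 133.5]
L [98.9, 77.1] R [98.8, 133.2]
L [121.8, 76.1] R [121.7, 133.6]
near [14.6, 91.6]
near [14.5, 106.4]
near [14.5, 121.3]
scene far end x 146.50000000000003
scene far end x 147.00000000000003
scene far end x 147.00000000000003
wrist [291.71061187 347.7737856 ] [480.04775358 252.85227376] [  426   186   115   139 10973]
scene [407.76966756 334.55555561] [407.92899408 335.12426036] [401 328  15  15 169]
pad [0.61591694 0.2498846  0.082645  ] [71.06237758 25.26643049 40.64500014]
```

```bash
python3 - <<'E'
from pu import *
print(inv(p)*1000)
to(tr(.111,-.03,.085),orr(15),5);to(tr(.111,-.03,.035),orr(15),6)
emit(T,q)
E
```

```text
[ 22.70492081 -12.52956398 124.36056405]
[[-0.019,-0.004,0.015],[-0.018,-0.005,0.015],[-0.019,-0.004,0.016],[-0.019,-0.005,0.015],[-0.019,-0.004,0.015],[0.003,-0.0,0.01],[0.003,-0.0,0.01],[0.002,-0.0,0.01],[0.003,-0.0,0.01],[0.003,-0.0,0.01]]
[[0.0,0.0,0.0],[0.0,0.0,0.0],[0.001,0.0,0.0],[-0.0,0.0,0.0],[0.0,0.0,0.0],[0.0,0.0,0.0],[0.0,0.0,0.0],[0.0,0.0,0.0],[0.0,0.0,0.0],[0.0,0.0,0.0]]
-> [0.65  0.191 0.085]
[[0.003,-0.0,0.011]]
[[0.0,0.0,0.0]]
-> [0.65  0.191 0.076]
m 0.251 v 0.17 [0.251, 0.982, -1.115, 1.752, 1.294, 1.044, 0.112]
```

>>> move_arm(
  jaw=[255,255,255,255,255,255,255,255,255,255],
  dp=[
    [-0.019,-0.004,0.015],
    [-0.018,-0.005,0.015],
    [-0.019,-0.004,0.016],
    [-0.019,-0.005,0.015],
    [-0.019,-0.004,0.015],
    [0.003,0,0.01],
    [0.003,0,0.01],
    [0.002,0,0.01],
    [0.003,0,0.01],
    [0.003,0,0.01],
  ],
  rotation=[
    [0,0,0],
    [0,0,0],
    [0.001,0,0],
    [0,0,0],
    [0,0,0],
    [0,0,0],
    [0,0,0],
    [0,0,0],
    [0,0,0],
    [0,0,0],
  ],
)

```text
clock: 32.6
position: [0.6493, 0.1938, 0.0812]
tool_rot: [-3.142, 0.259, 3.046]
force: [-1.3, 1.2, 4.7]
grip_width: 0.0004
```

>>> move_arm(
  jaw=[255,255,255],
  dp=[
    [0.002,0,0.006],
    [0.001,0,0.004],
    [0,0,0],
  ],
  rotation=[
    [0,0,0],
    [0,0,0],
    [0,0,0],
  ],
)

```text
clock: 32.98
position: [0.649, 0.1934, 0.0729]
tool_rot: [-3.141, 0.259, 3.045]
force: [1.5, -0.3, 0.9]
grip_width: 0.0003
```

```bash
python3 -c "
from pu import *
print(s['clock'],inv(p)*1000,s['force'],'corner',(min((p+k*.011*R.apply(ex))[2] for k in(1,-1))-.042)*1000)"
```

```text
32.975 [109.56124017 -27.62112247  30.89631431] [ 1.52698292 -0.25614097  0.87675844] corner 28.083146395976776
```

>>> move_arm(
  jaw=[255,255],
  dp=[
    [0.0005,0,0.002],
    [0,0,0],
  ],
  rotation=[
    [0,0,0],
    [0,0,0],
  ],
)

```text
clock: 33.22
position: [0.6491, 0.1934, 0.0718]
tool_rot: [-3.141, 0.259, 3.045]
force: [-2.2, -0.1, 7.4]
grip_width: -0.0001
```

>>> move_arm(
  jaw=[255,255],
  dp=[
    [0.0004,0,0.0015],
    [0,0,0],
  ],
  rotation=[
    [0,0,0],
    [0,0,0],
  ],
)

```text
clock: 33.48
position: [0.6492, 0.1935, 0.0715]
tool_rot: [-3.141, 0.26, 3.045]
force: [-7.0, -3.5, 20.2]
grip_width: 0.0001
```

Force rises firmly (20 N) at the expected height: the bar rests on the blank. Retreat straight up and check.

>>> move_arm(
  jaw=[255,255,255,255,255,255,255],
  dp=[
    [-0.002,0,-0.008],
    [-0.005,0,-0.02],
    [-0.01,0,-0.04],
    [0.01,0,-0.06],
    [0.02,0,-0.06],
    [0.03,0,-0.05],
    [0,0,0],
  ],
  rotation=[
    [0,0,0],
    [0,0,0],
    [0,0,0],
    [0,0,0],
    [0,0,0],
    [0,0,0],
    [0,0,0],
  ],
)

```text
clock: 34.35
position: [0.5664, 0.2025, 0.2488]
tool_rot: [-3.141, 0.263, 3.047]
force: [0.6, 0.2, 0.3]
grip_width: -0.0003
```

```bash
python3 meas.py 13; python3 -c "
import cv2,numpy as np
b=cv2.imread('pics/sc13.png')[205:425,130:540];a=cv2.imread('pics/wr13.png')
o=np.zeros((600,800,3),np.uint8);b=cv2.resize(b,(520,279),interpolation=cv2.INTER_CUBIC);o[:279,:520]=b
o[279:579,:400]=cv2.resize(a,(400,300));o[290:590,400:800]=cv2.resize(cv2.imread('pics/sc13.png')[310:415,380:520],(400,300),interpolation=cv2.INTER_CUBIC)
cv2.imwrite('pics/m13.png',o)"
```

```text
34.35 [ 429  139   84   93 5917]
L [25.2, 76.3] R [24.9, 133.9]
L [36.5, 77.4] R [36.2, 133.5]
L [49.2, 77.0] R [48.9, 133.4]
L [62.4, 77.5] R [62.1, 133.2]
L [76.2, 77.0] R [75.9, 133.9]
L [90.5, 77.5] R [90.2, 133.7]
near [15.4, 94.8]
near [15.3, 108.7]
near [15.3, 122.7]
scene far end x 147.00000000000003
scene far end x 147.00000000000003
scene far end x 147.00000000000003
```

View pics/m13.png

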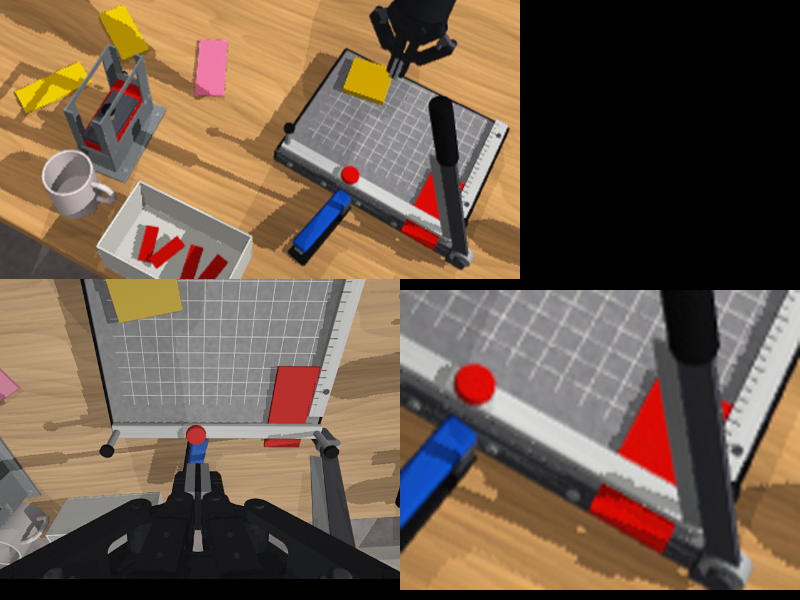

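```bash
python3 -c "
from workcell import workorder
print(workorder.job_done())"
```

```text
the job is handed in; nothing more can be done
None
```

The job is done and handed in at about 34 s on the clock. I drew the bottom red blank out of the magazine and laid it on the trimmer bed under the bar. Then I pushed it against the fence, pulled it back about 3 mm and pressed the bar down. The gripper was clear of everything at the end.

**Last checks:**
- **Fence:** the long edge runs parallel to the fence. It reads 133.2 to 133.9 mm against a fence face of about 135 mm; an earlier close check gave a gap of about 0.6 mm.
- **Overhang:** the cameras disagree slightly. The wrist view gives about 15 to 16 mm past the cutting edge and the scene view about 18 mm. I left it there.
- **Hold-down bar:** it stopped at the height expected for a 6 mm blank, with the force rising to 20 N. It shows lying across the blank after release.
- **Other items:** the other blanks and the weight are still in the magazine. The note pad and stapler look unmoved in the last picture; I did not measure them.

**Problems on the way:**
- The first approach to the magazine ran into joint limits. I re-approached with the gripper turned half round, which cost about 10 s.
- While pulling the blank back, the fingertip force reached about 40 N straight down, about 44 N in total. That is right at the 40 N limit, if the limit also covers the fingertips.

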